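# Load the weld-check stage with bar coupons

### The job

Get the weld samples ready for the microscope: first pull the stage's sprung tray all the way out to its stop, and then slide the barrel bolt fully home into the tray's keeper so it stays out. Next take the pry blade, lever the coupon case's lid up with it and swing the lid wide open past upright, then move every bar coupon from the case onto the floor of the tray, lying flat side by side. Finish with the pry blade laid back lengthwise on its rubber mat and the lid left open, and do not disturb the ring, the hanger bar or the jar.

Things in the scene. Friction and masses are not known exactly. Their poses are not given: they have to be found in the camera images.
- stage: White fixed housing 280 mm wide (y), 170 mm deep (x), 66 mm high, dark glass disc on top, out of whose front a tray slides. Origin: foot of its front face, at the middle. Axes: x into the housing, away from the robot, y left along its width, z up. Place and yaw vary. Left (+y) of the tray's track a low plate carries a barrel bolt, out to y = 245 mm.
- tray_floor (a point): Top of the white tray's floor, at the tray's centre; axes as the stage's (the tray pulls out along -x). Floor 16 mm above the bench, inside 120 mm (x) by 212 mm (y). Side and rear walls stand 5 mm above the floor, the front panel 29 mm. With the tray out, its centre is 65 mm before the housing's face and all of the floor is in the open.
- tray_handle (a point): Grip point of the tray's handle, a black upright tab 10 mm thick (x), 44 mm wide (y), its top 70 mm above the bench. The point is in the tab, 58 mm above the bench, 117 mm before (-x) the tray's centre, 51 mm before the front panel; a flat shelf joins it to the tray below 20 mm. Axes as the stage's. Pinch it from above, fingers before and behind it (closing along x).
- tray (a joint): Travel of the tray, m: 0 pushed in, 0.125 out at its stop; grows as it is pulled. A spring pulls it in (1.6 N at 0 to 6.6 N at the stop) and an 8 N friction brake works against motion: it takes about 10 to 15 N to pull and stays where it is left, but a push inward of a few newtons moves it back unless it is bolted.
- bolt_knob (a point): Grip point of the bolt's knob, an upright steel pin 14 mm across, its top 80 mm above the bench; the point is on its axis, 70 mm up. The bolt is a 12 mm rod along the stage's y, 30 mm up, in a steel channel 37 mm high. It slides along the stage's -y, between two dark cheeks (the keeper) on the tray's left side, which are in line with it only with the tray at its stop.
- bolt (a joint): Travel of the bolt towards the tray, m: 0 drawn back, 0.040 fully home in the keeper. Friction about 2 N; stays where it is left. Home, it holds the tray out; thrown before the tray is out it blocks the tray.
- case: Coupon case: grey fixed box 130 mm deep (x), 256 mm wide (y), 45 mm high, walls and floor 5 mm thick, with a flat grey lid flush with its outside. Origin: centre of its underside. Axes: x away from the robot, y left, z up. Place and yaw vary; it may stand left or right of the stage.
- case_notch (a point): Centre of the pry notch in the case's front wall, on its outer face, 65 mm before (-x) the case's centre, 38.5 mm above the bench; axes as the case's. The notch is 48 mm wide and 13 mm high (32 to 45 mm above the bench), just under the lid; the space behind it, above the coupons (25 mm high), is free.
- lid_hinge (a point): Middle of the lid's hinge axis, at the case's rear top edge, 130 mm along the case's x from the notch, 45.5 mm above the bench (the height of the shut lid's underside). The axes turn with the lid; y lies along the hinge.
- lid (a joint): Lid angle, rad: 0 shut, 1.57 upright, 1.9 at its stop, leaning away from the robot. The lid is a plate 130 mm deep, 256 mm wide, 6 mm thick, 0.18 kg. Its hinge is stiff: it stays at any angle, and about 3 N at its front edge lift it. It has no handle: it is got hold of through the notch.
- blade: Pry blade: a black handle 100 mm long, 36 mm wide, 18 mm thick, and a flat steel blade 80 mm long, 30 mm wide, 4 mm thick. Origin on its centre line where handle and blade meet; x runs along it towards the tip (handle from -100 to 0 mm, tip at +80 mm); z is square to the blade's flat. It lies flat on the mat, origin 13 mm above the bench. 0.13 kg, balanced 20 mm behind the origin.
- mat: Black rubber mat fixed on the bench, 220 mm (its x) by 90 mm (its y), 4 mm thick; origin at the centre of its underside. The pry blade belongs lengthwise on it.
- coupon1: Bar coupon: plain steel bar 90 mm long (its x), 20 mm square, with a weld bead across the middle; origin at its centre. About 0.28 kg. It starts flat in the case under the lid, along the case's x within a few degrees, 25 mm clear of its neighbours at the sides. Two to four are present in a run.
- coupon2: Bar coupon: plain steel bar 90 mm long (its x), 20 mm square, with a weld bead across the middle; origin at its centre. About 0.28 kg. It starts flat in the case under the lid, along the case's x within a few degrees, 25 mm clear of its neighbours at the sides. Two to four are present in a run.
- coupon3: Bar coupon: plain steel bar 90 mm long (its x), 20 mm square, with a weld bead across the middle; origin at its centre. About 0.28 kg. It starts flat in the case under the lid, along the case's x within a few degrees, 25 mm clear of its neighbours at the sides. Two to four are present in a run.
- coupon4: Bar coupon: plain steel bar 90 mm long (its x), 20 mm square, with a weld bead across the middle; origin at its centre. About 0.28 kg. It starts flat in the case under the lid, along the case's x within a few degrees, 25 mm clear of its neighbours at the sides. Two to four are present in a run.
- ring_gauge: Bystander: dark steel ring, 64 mm across, 16 mm high, on the bench; origin at the centre of its underside. Leave alone.
- hanger: Bystander: steel hanger bar 150 mm long (x), 24 mm wide, with white rollers; 25 mm high; origin at the centre of its underside. Leave alone.
- jar: Bystander: jar 60 mm across, 85 mm high, behind the work; origin at the centre of its underside. Leave alone.
Not all that is in view belongs to the job. Several things have the shape of the blade; the one meant has the colours described above.

How it is judged:
On the way, in this order (a step that is already met when the one before it is completed fails the run):
1. the tray is pulled out to its stop (value of joint tray above 0.12 m and value of joint bolt below 0.02 m), for 0.2 s.
2. the bolt is fully home with the tray out (value of joint tray above 0.12 m and value of joint bolt above 0.035 m), for 0.2 s.
3. the lid is being levered up by the pry blade (value of joint lid between 0.2 and 1.3 rad and contact force between blade and lid above 0.2 N), for 0.1 s.
4. the lid stands wide open, past upright (value of joint lid above 1.5 rad), for 0.2 s.
At the end, for the whole second after the job is handed in: Tray out (over 0.120), bolt home (over 0.035), lid past 1.5 rad; each coupon level at rest on the tray floor, centre within 30 mm (x) and 100 mm (y) of the tray centre, under 16 mm up; blade flat at rest, origin within 50 mm of the mat centre, within 0.5 rad of its length (all of step 2 and value of joint lid above 1.5 rad and x of coupon1 in the frame of tray_floor between -0.03 and 0.03 m and y of coupon1 in the frame of tray_floor between -0.1 and 0.1 m and z of coupon1 in the frame of tray_floor between 0.004 and 0.016 m and angle between each of coupon1, coupon2, coupon3, coupon4's own x axis and vertical above 1.4 rad and linear speed of each of coupon1, coupon2, coupon3, coupon4, blade below 0.02 m/s and x of coupon2 in the frame of tray_floor between -0.03 and 0.03 m and y of coupon2 in the frame of tray_floor between -0.1 and 0.1 m and z of coupon2 in the frame of tray_floor between 0.004 and 0.016 m and x of coupon3 in the frame of tray_floor between -0.03 and 0.03 m and y of coupon3 in the frame of tray_floor between -0.1 and 0.1 m and z of coupon3 in the frame of tray_floor between 0.004 and 0.016 m and x of coupon4 in the frame of tray_floor between -0.03 and 0.03 m and y of coupon4 in the frame of tray_floor between -0.1 and 0.1 m and z of coupon4 in the frame of tray_floor between 0.004 and 0.016 m and horizontal distance between blade and mat below 0.05 m and height (world z) of blade below 0.03 m and angle between blade's own x axis and vertical above 1.45 rad and angle between the x axis of blade and the x axis of mat, either way round below 0.5 rad); the robot touches nothing.
It fails at once if the ring_gauge is moved by more than 30 mm (distance of ring_gauge from where it was at the start of the episode above 0.03 m).
It fails at once if the hanger is moved by more than 30 mm (distance of hanger from where it was at the start of the episode above 0.03 m).
It fails at once if the jar is moved by more than 30 mm (distance of jar from where it was at the start of the episode above 0.03 m).
Of coupon1, coupon2, coupon3, coupon4 only 2 to 4 are there at a start; the rules pass over those that are not, and their reading is None.
At some moment in a run one of blade may be knocked a few centimetres aside while the robot is not near it.
Once in a run the grip may slacken for a moment while it holds something.
It also fails if it takes over 210 s, if anything falls off the work surface, if the arm or the gripper's body presses on something with over 40 N, if the wrist force passes 120 N, or if a joint passes its speed limit or range.

### The arm

A 6-joint arm with a two-finger parallel gripper is mounted at the origin on the work surface. World frame = base frame: x ahead of the robot, y to its left, z up, the work surface at z = 0. Lengths are in m, angles in rad, forces in N, time in s.
With the tool pointing down it reaches from about 0.35 to 0.975 m from the base axis. Payload 4.9 kg.
Tool frame: the origin (TCP) lies at the very end of the fingers, on their centre line; the grasp point (between the pads) lies ctrl.hold_point_z behind it (ctrl.hold_point_z is the distance from the TCP to the grasp point, in m); z points along the fingers, y is the line along which they close (so a half turn about z gives the same grasp; the last joint's range is limited). The gripper opens to 85 mm and grips with 20 to 120 N. Pads are 22 mm wide; open, the fingers measure 114 mm over their backs; the gripper's body (76 mm by 85 mm) begins 54 mm behind the grasp point. The pads swing forward as they close: fully open they stand 13 mm farther back than shut.
Start: joints at [1.106, 0.053, 1.613, -0, 1.476, -0.119], TCP at [0.212, 0.588, 0.231] pointing down, gripper open.
Joint ranges: [-3.01, 3.01], [-1.01, 2.22], [0.06, 2.58], [-1.02, 4.17], [0.09, 2.62], [-3.14, 3.14]. Speed limits (rad/s): [2.57, 2.57, 3.14, 3.14, 3.14, 3.14].

### API

Orientations are given as a rotation vector (axis times angle).
In Python, from station import ctrl gives the robot as it stands. The module is installed in compiled form; this text tells all that it offers.
- The arm moves only by the tool jog_arm, never from a script. Its argument "deltas" is a list of rows, each a list of 3 entries, a list of its own where there are three numbers: the closure, from -1 (fully open) to 1 (shut), then the shift along the world's x, y, z scaled (see below), then the turn, a rotation vector about the world's x, y, z scaled (see below). A call has 1 to 12 rows; each row is the pose to reach, as a shift and turn from the pose commanded when the call began, turning the shorter way round; what a row does not reach only later rows make up. The controller multiplies each number of a shift by 0.4 m and each number of a turn by 180 degrees. A row lasts 1/12 s, in which the tool goes at most 41.7 mm and 7.16 degrees, less where a joint would pass 70% of its speed; a pose out of reach is approached as far as the arm can. A call with a number of a shift or a turn outside -1 to 1 is refused whole. A call with a gripper value outside its range is refused whole. The fingers move at their own pace and stop on an object; "squeeze" is the grip in N (left out, the last holds). Time passes only in rows, so rows that repeat a pose let the fingers close. It gives the time, the measured TCP pose, the force, the opening and the grip force at its end, in the units of the state.
- ctrl.get_obs(): the state, without advancing time (a new reading comes with each control period).
- ctrl.get_image(name): name is "scene" or "top" or "wrist"; returns the picture (384x512x3 uint8, red, green, blue); there is no depth.
- ctrl.get_calibration(name): a dict with "K" (3x3 intrinsics, pixels), "dist_coeffs" ([k1, k2, p1, p2, k3] as OpenCV has them; the pictures are not rectified), "extrinsics" (4x4, takes a point from world to camera coordinates). Camera axes: x right, y down, z forward; pixel columns grow to the right and rows downward; lengths in m; the calibration is good to about 2 mm. A picture is of the moment at which its call begins: read the wrist's pose just before it. get_calibration takes no time and is no camera call; for the wrist camera it gives the pose at the moment of the call.
- ctrl.finish_job(): hands the job in; it is judged then, once.
The state is a dict: "t": time; "q": joint angles; "dq": joint speeds; "effort": joint torques, N m; "tool_pos": TCP position; "tool_rot": TCP orientation; "contact_force": force on the tool from outside, world axes, zero at the start; "wrist_torque": the same for the moment, N m; "opening": finger opening in m; "grip_force": force on a finger pad.
Only numpy, scipy, OpenCV 4.12 (cv2) and the standard library are available. Lean on these libraries where they do the work, as an engineer would, in place of code of your own. Each camera call takes 0.05 s, during which the arm holds its last target. There are 200 camera calls.

## Working session

There is one attempt and no reset: what is moved stays moved. The work goes in short steps, Python scripts to look and compute and a tool call to move; the robot and the scene stay as the last step left them, time stands still between calls to the robot, and variables do not carry over. Pictures are saved under pics/ and viewed, at most 14 in all, crops included, and the job is handed in when it is done.

Besides the shell and the picture viewer there is one more tool, called after "Emit:" by a JSON object that holds its "op" and its "data". jog_arm: Moves the arm, as the interface text tells. Its arguments: {"type":"object","properties":{"deltas":{"type":"array","items":{"type":"array"}},"squeeze":{"type":"number"}},"required":["deltas"]}

```bash
mkdir -p pics; ls; cat > h.py <<'E'
import numpy as np, cv2
from scipy.spatial.transform import Rotation as R
from station import ctrl
def cal(n):
    c=ctrl.get_calibration(n); return np.array(c["K"],float),np.array(c["dist_coeffs"],float),np.array(c["extrinsics"],float)
def ray(n,uv,c=None):
    K,d,E=c or cal(n)
    p=cv2.undistortPoints(np.array(uv,float).reshape(-1,1,2),K,d).reshape(-1,2)
    D=np.c_[p,np.ones(len(p))]@E[:3,:3]; o=-E[:3,:3].T@E[:3,3]
    return o,D
def onz(n,uv,z,c=None):
    o,D=ray(n,uv,c); return o+D*((z-o[2])/D[:,2])[:,None]
def proj(n,P,c=None):
    K,d,E=c or cal(n)
    return cv2.projectPoints(np.array(P,float).reshape(-1,1,3),E[:3,:3],E[:3,3],K,d)[0].reshape(-1,2)
def snap(n,f=None):
    im=cv2.cvtColor(np.array(ctrl.get_image(n)),cv2.COLOR_RGB2BGR)
    if f: cv2.imwrite('pics/'+f,im)
    return im
E
python3 - <<'E'
from h import *
for n in("scene","top"):
    im=snap(n,n+'0.png'); K,d,E=cal(n); print(n,K[0,0],d,-E[:3,:3].T@E[:3,3],E[2,:3])
a=cv2.imread('pics/top0.png'); cv2.imwrite('pics/top0b.png',cv2.resize(a,(800,600),interpolation=cv2.INTER_CUBIC))
o=ctrl.get_obs(); print(o,ctrl.hold_point_z)
E
```

```text
pics
scene 399.6389762548202 [-0.0846774  0.         0.         0.         0.       ] [1.19731042 0.37436888 0.92964033] [-0.60619377 -0.33941032 -0.71925639]
top 467.655843360492 [-0.04876781  0.          0.          0.          0.        ] [ 0.2966584  -0.02854687  1.62497853] [ 0.12823963  0.01545782 -0.99162274]
{'t': 0.1, 'q': array([ 1.10602446e+00,  5.33281814e-02,  1.61412202e+00,  2.69816267e-05,
        1.47598712e+00, -1.18980225e-01]), 'dq': array([-0.00110657, -0.00054384, -0.00331002,  0.00184658, -0.00116242,
        0.00118488]), 'effort': array([-8.05556283e-05, -3.94904852e+01, -3.71362925e+01, -1.82242152e-04,
        3.87608714e-03, -7.99254337e-06]), 'tool_pos': array([0.21157364, 0.5875215 , 0.23018351]), 'tool_rot': array([-5.40374168e-01, -3.09420363e+00,  2.76241848e-03]), 'contact_force': array([ 0.03949946, -0.00740131, -0.39515847]), 'wrist_torque': array([ 0.01787734, -0.03155773, -0.02997714]), 'grip_force': 0.0, 'opening': 0.08527279511238699} 0.0187
```

View pics/top0b.png

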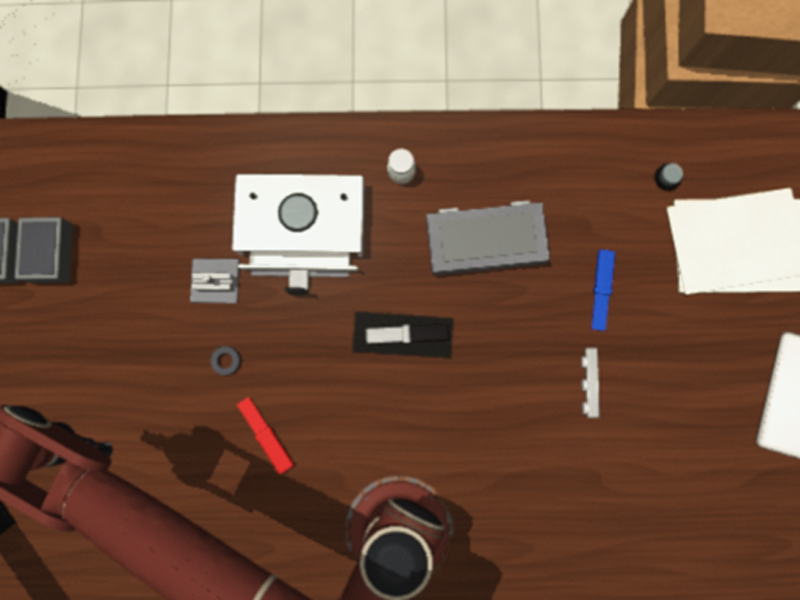

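View pics/scene0.png

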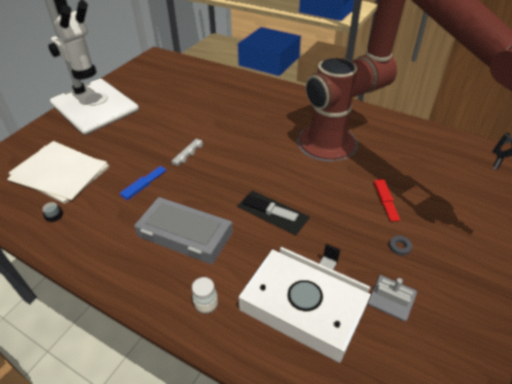

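The pry blade candidates (800x600 top view) are red at (265,435), blue at (603,290), and a black handle with a steel blade on the mat at (403,335). Only the last one has a black handle and a steel blade and lies on a black mat. Next I measure the stage, case, mat and blade.

```bash
cat > m1.py <<'E'
from h import *
im=cv2.imread('pics/top0.png'); s=1.5625
hsv=cv2.cvtColor(im,cv2.COLOR_BGR2HSV)
def blob(mask,box):
    m=np.zeros(mask.shape,np.uint8); x0,y0,x1,y1=[int(v/s) for v in box]
    m[y0:y1,x0:x1]=mask[y0:y1,x0:x1]
    n,l,st,c=cv2.connectedComponentsWithStats(m); i=1+np.argmax(st[1:,4])
    cn=max(cv2.findContours((l==i).astype(np.uint8),cv2.RETR_EXTERNAL,cv2.CHAIN_APPROX_NONE)[0],key=cv2.contourArea)
    return cn,c[i]
def rect(name,mask,box,z):
    cn,c=blob(mask.astype(np.uint8),box)
    P=onz('top',cn.reshape(-1,2),z)
    r=cv2.minAreaRect((P[:,:2]*1000).astype(np.float32)); print(name,np.round(r[0],1),np.round(r[1],1),'ang',round(r[2],1)); return P
V=hsv[...,2];S=hsv[...,1]
rect('housing',(V>200)&(S<40),(225,165,370,250),.066)
rect('lid',(S<60)&(V>60)&(V<170),(420,198,555,280),.0515)
rect('lidall',(S<60)&(V>50)&(V<200),(420,208,555,268),.0515)
rect('mat',(V<45)|((S<60)&(V>90)),(345,300,465,365),.004)
rect('steel',(V>110)&(S<70),(355,315,420,350),.013)
rect('knobplate',(S<60)&(V>70),(185,250,240,310),.02)
rect('handle',(V<50),(280,265,315,300),.07)
rect('ring',(S<90)&(V<110),(205,340,245,380),.016)
rect('hang',(V>100)&(S<60),(575,340,605,425),.025)
cv2.imwrite('pics/cropA.png',cv2.resize(im[105:240,110:300],(760,540),interpolation=cv2.INTER_CUBIC))
E
python3 m1.py
```

```text
housing [690.5 216.3] [280.4 165.7] ang 89.2
lid [ 635.8 -199.6] [139.5 259.1] ang 5.7
lidall [ 633.4 -200.2] [266.3 129.4] ang 89.5
mat [424.2 -12. ] [214.6  85.3] ang 85.5
steel [425.1  21.4] [35.  96.5] ang 2.0
knobplate [546.5 409.2] [106.1  95.6] ang 89.4
handle [513.  215.9] [44.2 10.2] ang 89.5
ring [368.5 380.9] [63.3 58.7] ang 89.7
hang [ 315.2 -418.2] [ 36.3 145.4] ang 89.6
```

View pics/cropA.png

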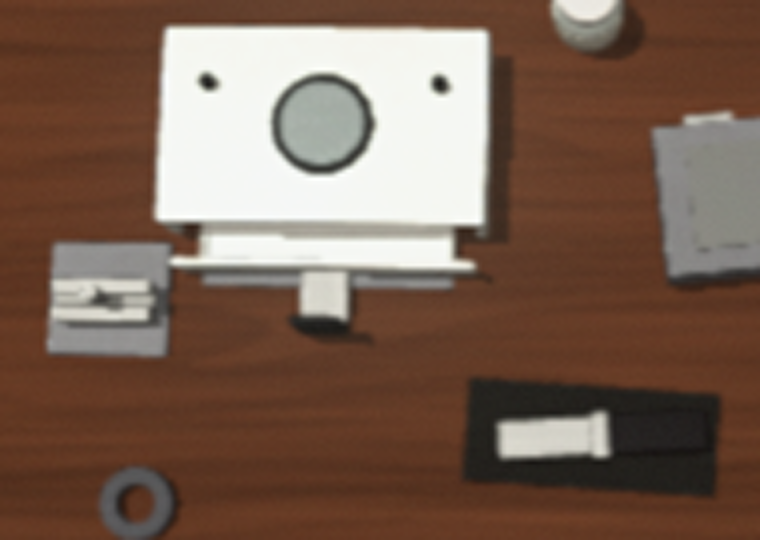

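Emit:
{"op": "jog_arm", "data": {"deltas": [[-1, [0.72, -0.72, 0.3], [0, 0, -0.394]], [-1, [0.72, -0.72, 0.3], [0, 0, -0.394]], [-1, [0.72, -0.72, 0.3], [0, 0, -0.394]], [-1, [0.72, -0.72, 0.3], [0, 0, -0.394]], [-1, [0.72, -0.72, 0.3], [0, 0, -0.394]], [-1, [0.72, -0.72, 0.3], [0, 0, -0.394]], [-1, [0.72, -0.72, 0.3], [0, 0, -0.394]], [-1, [0.72, -0.72, 0.3], [0, 0, -0.394]], [-1, [0.72, -0.72, 0.3], [0, 0, -0.394]], [-1, [0.72, -0.72, 0.3], [0, 0, -0.394]], [-1, [0.72, -0.72, 0.3], [0, 0, -0.394]], [-1, [0.72, -0.72, 0.3], [0, 0, -0.394]]]}}

```text
t: 1.1
tool_pos: [0.5016, 0.2982, 0.3518]
tool_rot: [2.239, 2.203, 0.001]
contact_force: [0.3, 0.2, -0.5]
opening: 0.0853
grip_force: 0.0
```

```bash
python3 - <<'E'
from h import *
o=ctrl.get_obs(); print(o['tool_pos'],o['q'],R.from_rotvec(o['tool_rot']).as_matrix().round(3))
c=cal('wrist'); np.save('w1.npy',np.array(c,dtype=object),allow_pickle=True)
im=snap('wrist','w1.png'); K,d,E=c; print(K[0,0],d,-E[:3,:3].T@E[:3,3],E[:3,:3].round(3))
cv2.imwrite('pics/w1b.png',cv2.resize(im,(800,600)))
E
```

```text
[0.50158027 0.29815567 0.35180654] [ 4.08864309e-01 -8.93000948e-02  1.55532913e+00 -1.16712368e-04
  1.67471680e+00  4.24928978e-01] [[ 0.016  1.     0.001]
 [ 1.    -0.016  0.   ]
 [ 0.     0.001 -1.   ]]
339.875470467642 [-0.04124129  0.          0.          0.          0.        ] [0.50408446 0.37280077 0.49312424] [[ 1.    -0.016  0.001]
 [-0.015 -0.955  0.295]
 [-0.004 -0.295 -0.956]]
```

View pics/w1b.png

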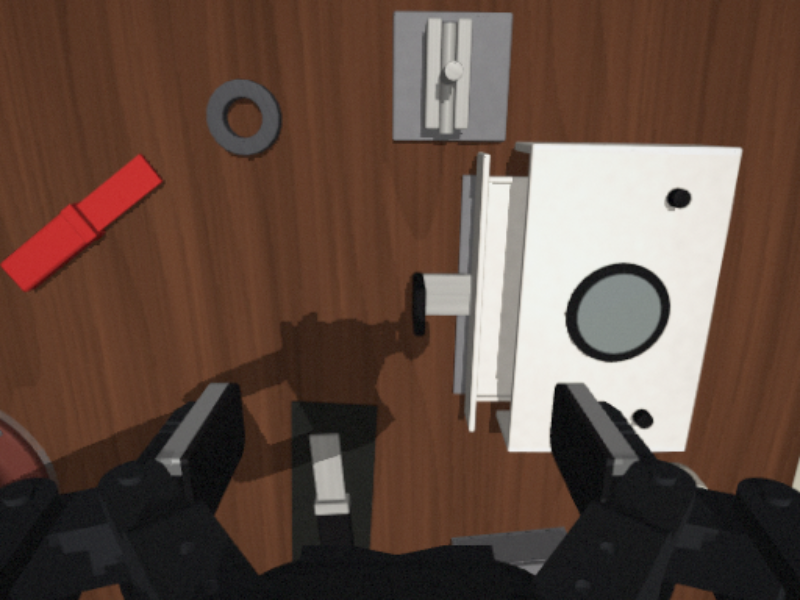

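The wrist view (800x600) shows the black tab at (419,303), the knob top at (454,70), the keeper side of the panel, and the housing's front top edge from (531,148) to (510,450).

```bash
python3 - <<'E'
from h import *
c=tuple(np.array(x,float) for x in np.load('w1.npy',allow_pickle=True))
s=1.5625
im=cv2.imread('pics/w1.png');hsv=cv2.cvtColor(im,cv2.COLOR_BGR2HSV)
f=lambda uv,z:(onz('wrist',np.array(uv,float)/s,z,c)*1000).round(1)
print('house front/back corners',f([(531,148),(510,450),(740,149),(686,451)],.066).tolist())
print('panel top',f([(485,153),(473,430)],.045).tolist())
m=((hsv[...,2]<60)).astype(np.uint8); m[:, :int(405/s)]=0; m[:,int(432/s):]=0; m[:int(262/s)]=0; m[int(342/s):]=0
cn=max(cv2.findContours(m,cv2.RETR_EXTERNAL,cv2.CHAIN_APPROX_NONE)[0],key=cv2.contourArea)
for z in(.07,.06):
  r=cv2.minAreaRect((onz('wrist',cn.reshape(-1,2),z,c)[:,:2]*1000).astype(np.float32));print('tab',z,r)
print('knob',f([(454,70)],.08).tolist(), 'top cam knob?')
print('plate',f([(394,11),(512,13),(506,140),(393,138)],.005).tolist())
print('rod',f([(449,22),(447,132)],.036).tolist())
E
```

```text
house front/back corners [[609.2, 355.0, 66.0], [605.8, 82.2, 66.0], [776.8, 353.3, 66.0], [773.8, 76.5, 66.0]]
panel top [[576.7, 350.5, 45.0], [573.8, 91.2, 45.0]]
tab 0.07 ((518.2626953125, 227.16372680664062), (59.78676986694336, 18.66899299621582), 89.37307739257812)
tab 0.06 ((518.5980224609375, 223.72178649902344), (61.19977569580078, 19.11020851135254), 89.37265014648438)
knob [[546.7, 411.5, 80.0]] top cam knob?
plate [[503.7, 465.8, 5.0], [602.6, 463.2, 5.0], [601.5, 359.6, 5.0], [501.1, 362.7, 5.0]]
rod [[546.9, 451.3, 36.0], [546.1, 367.5, 36.0]]
```

Emit:
{"op": "jog_arm", "data": {"deltas": [[0.1, [0.054, -0.204, -0.56], [0, 0, 0]], [0.1, [0.054, -0.204, -0.56], [0, 0, 0]], [0.1, [0.054, -0.204, -0.56], [0, 0, 0]], [0.1, [0.054, -0.204, -0.56], [0, 0, 0]], [0.1, [0.054, -0.204, -0.56], [0, 0, 0]], [0.1, [0.054, -0.204, -0.56], [0, 0, 0]], [0.1, [0.054, -0.204, -0.56], [0, 0, 0]], [0.1, [0.054, -0.204, -0.56], [0, 0, 0]], [0.1, [0.054, -0.204, -0.56], [0, 0, 0]], [0.1, [0.054, -0.204, -0.56], [0, 0, 0]]]}}

```text
t: 1.98
tool_pos: [0.5228, 0.2202, 0.1306]
tool_rot: [2.232, 2.208, 0.007]
contact_force: [-0.2, -0.4, 0.8]
opening: 0.0387
grip_force: 0.0
```

```bash
python3 - <<'E'
from h import *
o=ctrl.get_obs(); print(o['tool_pos'],o['opening'])
im=snap('wrist','w2.png')
E
```

```text
[0.52284971 0.22017472 0.13061009] 0.038693947548903984
```

View pics/w2.png

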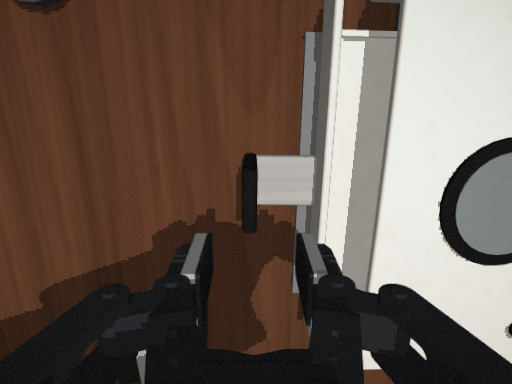

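The tab sits between the fingers (tab about u 241–257, pads at 209 and 303), so I descend and grip.

Emit:
{"op": "jog_arm", "data": {"deltas": [[0.1, [0, -0.008, -0.1], [0, 0, 0]], [0.1, [0, -0.008, -0.18], [0, 0, 0]], [0.1, [0, -0.008, -0.226], [0, 0, 0]], [0.1, [0, -0.008, -0.226], [0, 0, 0]], [0.1, [0, -0.008, -0.226], [0, 0, 0]], [1, [0, -0.008, -0.226], [0, 0, 0]], [1, [0, -0.008, -0.226], [0, 0, 0]], [1, [0, -0.008, -0.226], [0, 0, 0]], [1, [0, -0.008, -0.226], [0, 0, 0]], [1, [0, -0.008, -0.226], [0, 0, 0]], [1, [0, -0.008, -0.226], [0, 0, 0]]], "squeeze": 60}}

```text
t: 2.95
tool_pos: [0.5227, 0.216, 0.0399]
tool_rot: [2.237, 2.206, 0.005]
contact_force: [-3.4, 0.1, 5.3]
opening: 0.0089
grip_force: 58.8
```

Emit:
{"op": "jog_arm", "data": {"deltas": [[1, [-0.04, 0, 0], [0, 0, 0]], [1, [-0.08, 0, 0], [0, 0, 0]], [1, [-0.12, 0.001, 0], [0, 0, 0]], [1, [-0.16, 0.002, 0], [0, 0, 0]], [1, [-0.19, 0.002, 0], [0, 0, 0]], [1, [-0.21, 0.003, 0], [0, 0, 0]], [1, [-0.22, 0.003, 0], [0, 0, 0]], [1, [-0.23, 0.003, 0], [0, 0, 0]], [1, [-0.24, 0.003, 0], [0, 0, 0]], [1, [-0.24, 0.003, 0], [0, 0, 0]]]}}

```text
t: 3.78
tool_pos: [0.4299, 0.2182, 0.04]
tool_rot: [2.234, 2.202, 0.019]
contact_force: [10.6, 5.7, -6.8]
opening: 0.0089
grip_force: 62.4
```

Emit:
{"op": "jog_arm", "data": {"deltas": [[1, [-0.005, 0, 0], [0, 0, 0]], [1, [-0.01, 0, 0], [0, 0, 0]], [1, [-0.01, 0, 0], [0, 0, 0]], [1, [-0.01, 0, 0], [0, 0, 0]]]}}

```text
t: 4.12
tool_pos: [0.4263, 0.2183, 0.04]
tool_rot: [2.234, 2.202, 0.02]
contact_force: [12.4, 6.3, -7.8]
opening: 0.0086
grip_force: 62.3
```

Emit:
{"op": "jog_arm", "data": {"deltas": [[1, [-0.005, 0, 0], [0, 0, 0]], [1, [-0.01, 0, 0], [0, 0, 0]], [1, [-0.01, 0, 0], [0, 0, 0]], [1, [-0.01, 0, 0], [0, 0, 0]]]}}

```text
t: 4.45
tool_pos: [0.4238, 0.2184, 0.0401]
tool_rot: [2.232, 2.2, 0.025]
contact_force: [19.0, 7.0, -13.4]
opening: 0.0093
grip_force: 62.1
```

Emit:
{"op": "jog_arm", "data": {"deltas": [[1, [-0.005, 0, 0], [0, 0, 0]], [1, [-0.01, 0, 0], [0, 0, 0]], [1, [-0.01, 0, 0], [0, 0, 0]], [1, [-0.01, 0, 0], [0, 0, 0]]]}}

```text
t: 4.78
tool_pos: [0.4236, 0.2184, 0.0402]
tool_rot: [2.227, 2.196, 0.038]
contact_force: [36.8, 8.9, -28.5]
opening: 0.0091
grip_force: 65.6
```

Emit:
{"op": "jog_arm", "data": {"deltas": [[1, [0.006, 0, 0], [0, 0, 0]], [1, [0.012, 0, 0], [0, 0, 0]], [0.1, [0.012, 0, 0], [0, 0, 0]], [0.1, [0.012, 0, 0], [0, 0, 0]], [0.1, [0.012, 0, 0], [0, 0, 0]], [0.1, [0.012, 0, 0], [0, 0, 0]], [0.1, [0.012, 0, 0.1], [0, 0, 0]], [0.1, [0.012, 0, 0.2], [0, 0, 0]], [0.1, [0.012, 0, 0.25], [0, 0, 0]], [0.1, [0.012, 0, 0.25], [0, 0, 0]]]}}

```text
t: 5.62
tool_pos: [0.4217, 0.2177, 0.1435]
tool_rot: [2.232, 2.204, 0.016]
contact_force: [0.1, 1.4, 0.8]
opening: 0.0384
grip_force: 0.0
```

```bash
cat > top.py <<'E'
import sys
from h import *
im=snap('top',sys.argv[1]+'.png'); x0,y0,x1,y1=map(int,sys.argv[2:6])
k=min(800/(x1-x0),600/(y1-y0)); cv2.imwrite('pics/'+sys.argv[1]+'_c.png',cv2.resize(im[y0:y1,x0:x1],None,fx=k,fy=k,interpolation=cv2.INTER_CUBIC))
E
python3 - <<'E'
from h import *
o=ctrl.get_obs(); print(o['tool_pos'],R.from_rotvec(o['tool_rot']).as_matrix().round(3))
c=cal('wrist'); im=snap('wrist','w3.png')
hsv=cv2.cvtColor(im,cv2.COLOR_BGR2HSV)
print(proj('wrist',[[.5467,.4115,.08]],c))
E
```

```text
[0.42172954 0.21766072 0.14354708] [[ 0.012  1.     0.011]
 [ 1.    -0.013  0.004]
 [ 0.004  0.011 -1.   ]]
[[ 488.53164423 -157.63816866]]
```

Emit:
{"op": "jog_arm", "data": {"deltas": [[0.1, [0.3125, 0.485, 0.04], [0, 0, 0]], [0.1, [0.3125, 0.485, 0.04], [0, 0, 0]], [0.1, [0.3125, 0.485, 0.04], [0, 0, 0]], [0.1, [0.3125, 0.485, 0.04], [0, 0, 0]], [0.1, [0.3125, 0.485, 0.04], [0, 0, 0]], [0.1, [0.3125, 0.485, 0.04], [0, 0, 0]], [0.1, [0.3125, 0.485, 0.04], [0, 0, 0]], [0.1, [0.3125, 0.485, 0.04], [0, 0, 0]], [0.1, [0.3125, 0.485, 0.04], [0, 0, 0]]]}}

```text
t: 6.42
tool_pos: [0.542, 0.4094, 0.1508]
tool_rot: [-2.235, -2.207, 0.006]
contact_force: [-0.3, -0.6, -0.2]
opening: 0.0386
grip_force: 0.0
```

```bash
python3 - <<'E'
from h import *
o=ctrl.get_obs(); print(o['tool_pos'],o['q'])
c=cal('wrist'); im=snap('wrist','w4.png'); np.save('w4.npy',np.array(c,dtype=object),allow_pickle=True)
print(proj('wrist',[[.5467,.4115,.08]],c), proj('wrist',[o['tool_pos']],c))
E
```

```text
[0.54195333 0.40941015 0.15075885] [ 5.37620218e-01  2.37307896e-01  1.54601477e+00 -2.78447460e-04
  1.36212289e+00  5.50402732e-01]
[[259.15212699 195.19634278]] [[250.70661693 249.32459436]]
```

View pics/w4.png

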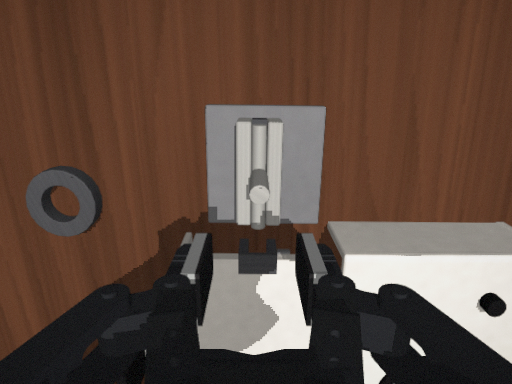

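The knob at (260,194) matches the predicted pixel, and the dark keeper at (258,258) is in line with the rod, so I pinch the knob.

Emit:
{"op": "jog_arm", "data": {"deltas": [[0.1, [0.0105, 0.004, -0.09], [0, 0, 0]], [0.1, [0.0105, 0.004, -0.17], [0, 0, 0]], [0.1, [0.0105, 0.004, -0.23], [0, 0, 0]], [0.1, [0.0105, 0.004, -0.246], [0, 0, 0]], [0.1, [0.0105, 0.004, -0.246], [0, 0, 0]], [1, [0.0105, 0.004, -0.246], [0, 0, 0]], [1, [0.0105, 0.004, -0.246], [0, 0, 0]], [1, [0.0105, 0.004, -0.246], [0, 0, 0]], [1, [0.0105, 0.004, -0.246], [0, 0, 0]], [1, [0.0105, 0.004, -0.246], [0, 0, 0]]], "squeeze": 40}}

```text
t: 7.3
tool_pos: [0.5456, 0.4126, 0.0569]
tool_rot: [-2.233, -2.206, 0.004]
contact_force: [-8.3, -1.6, 4.3]
opening: 0.0124
grip_force: 39.2
```

Emit:
{"op": "jog_arm", "data": {"deltas": [[1, [0, -0.02, 0], [0, 0, 0]], [1, [0, -0.04, 0], [0, 0, 0]], [1, [0, -0.06, 0], [0, 0, 0]], [1, [0, -0.08, 0], [0, 0, 0]], [1, [0, -0.09, 0], [0, 0, 0]], [1, [0, -0.1, 0], [0, 0, 0]], [1, [0, -0.1, 0], [0, 0, 0]], [1, [0, -0.1, 0], [0, 0, 0]]]}}

```text
t: 7.97
tool_pos: [0.5449, 0.3783, 0.0573]
tool_rot: [-2.228, -2.199, -0.011]
contact_force: [-10.8, 18.1, -0.6]
opening: 0.0121
grip_force: 39.4
```

Emit:
{"op": "jog_arm", "data": {"deltas": [[1, [0, -0.01, 0], [0, 0, 0]], [1, [0, -0.015, 0], [0, 0, 0]], [1, [0, -0.015, 0], [0, 0, 0]], [1, [0, -0.015, 0], [0, 0, 0]]]}}

```text
t: 8.3
tool_pos: [0.5448, 0.3779, 0.0576]
tool_rot: [-2.223, -2.195, -0.026]
contact_force: [-9.1, 34.8, -6.9]
opening: 0.0123
grip_force: 39.2
```

```bash
python3 - <<'E'
from h import *
o=ctrl.get_obs(); print(o['tool_pos'],o['contact_force'],o['opening'])
im=snap('wrist','w5.png'); cv2.imwrite('pics/w5c.png',cv2.resize(im[60:330,130:400],(540,540)))
E
```

```text
[0.54484919 0.3779439  0.057614  ] [-9.06138355 34.76250057 -6.9485024 ] 0.01234629495927996
```

View pics/w5c.png

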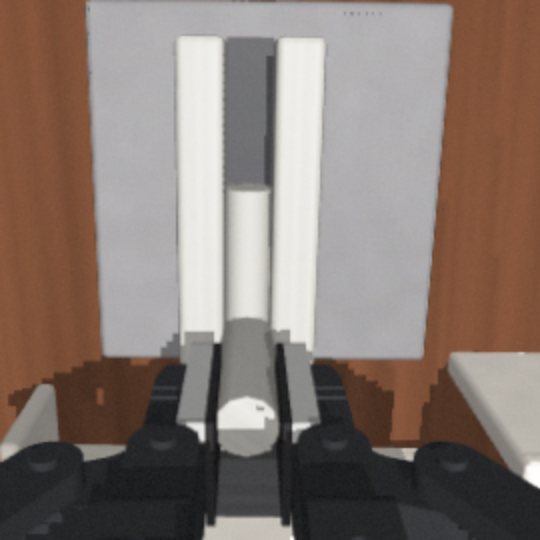

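```bash
python3 - <<'E'
from h import *
c=cal('wrist')
print(onz('wrist',[(254,153.5),(254,79)],.036,c).round(4),onz('wrist',[(254,262)],.08,c))
c4=tuple(np.array(x,float) for x in np.load('w4.npy',allow_pickle=True))
print(onz('wrist',[(259.5,119),(259.5,122)],.036,c4).round(4))
E
```

```text
[[0.5469 0.4188 0.036 ]
 [0.5473 0.4538 0.036 ]] [[0.54646033 0.38351005 0.08      ]]
[[0.5478 0.4563 0.036 ]
 [0.5478 0.4541 0.036 ]]
```

```bash
python3 - <<'E'
from h import *
for f,cols in(('w4',(257,262)),('w5',(252,257))):
    g=cv2.imread(f'pics/{f}.png',0).astype(int)
    r=(100,130) if f=='w4' else(72,165)
    print(f,g[r[0]:r[1],cols[0]:cols[1]].mean(1).round().astype(int).tolist())
    print(' rail',g[r[0]:r[1],cols[0]-15:cols[0]-11].mean(1).round().astype(int).tolist())
E
```

```text
w4 [69, 69, 68, 68, 72, 98, 132, 136, 140, 139, 139, 139, 140, 139, 139, 139, 138, 124, 52, 65, 86, 85, 86, 91, 101, 127, 172, 185, 185, 185]
 rail [72, 71, 71, 71, 74, 103, 131, 135, 135, 135, 136, 134, 135, 134, 134, 135, 134, 123, 104, 107, 107, 133, 178, 184, 189, 188, 188, 188, 188, 188]
w5 [178, 178, 178, 178, 178, 178, 148, 119, 115, 115, 116, 115, 116, 115, 116, 116, 116, 115, 115, 115, 114, 114, 114, 114, 115, 113, 112, 112, 114, 114, 114, 114, 114, 115, 113, 114, 113, 114, 113, 114, 113, 113, 113, 113, 113, 113, 113, 112, 113, 113, 112, 112, 113, 113, 113, 113, 113, 112, 113, 114, 114, 111, 111, 111, 111, 111, 111, 111, 111, 110, 110, 110, 111, 111, 111, 112, 111, 110, 110, 120, 135, 136, 133, 168, 221, 230, 231, 230, 231, 230, 230, 231, 230]
 rail [176, 175, 175, 174, 176, 168, 189, 217, 225, 230, 230, 230, 230, 230, 230, 230, 230, 230, 230, 229, 230, 230, 229, 229, 230, 229, 230, 229, 228, 228, 228, 228, 229, 229, 229, 228, 228, 229, 230, 229, 229, 229, 229, 229, 229, 229, 229, 228, 229, 229, 229, 228, 230, 229, 230, 230, 230, 230, 230, 230, 229, 229, 229, 229, 229, 230, 229, 230, 230, 229, 229, 228, 229, 229, 229, 229, 229, 229, 228, 228, 228, 229, 228, 228, 228, 228, 228, 229, 227, 228, 228, 228, 228]
```

```bash
python3 - <<'E'
from h import *
c=cal('wrist')
c4=tuple(np.array(x,float) for x in np.load('w4.npy',allow_pickle=True))
for cc,u,a,b in((c4,259.5,121.5,125.5),(c,254,78,155)):
    p=onz('wrist',[(u,a)],.037,cc)[0]; q=onz('wrist',[(u,b)],.035,cc)[0]; print(p.round(4),q.round(4),p[1]-q[1])
E
```

```text
[0.5478 0.4546 0.037 ] [0.5478 0.4514 0.035 ] 0.0032167018972604766
[0.5473 0.4542 0.037 ] [0.5468 0.4178 0.035 ] 0.03643163174493119
```

Emit:
{"op": "jog_arm", "data": {"deltas": [[1, [0, 0.015, 0], [0, 0, 0]], [1, [0, 0.025, 0], [0, 0, 0]], [0.2, [0, 0.025, 0], [0, 0, 0]], [0.2, [0, 0.025, 0.01], [0, 0, 0]], [0.2, [0, 0.025, 0.022], [0, 0, 0]], [0.2, [0, 0.025, 0.022], [0, 0, 0]], [1, [0, 0.025, 0.022], [0, 0, 0]], [1, [0, 0.025, 0.022], [0, 0, 0]], [1, [0, 0.025, 0.022], [0, 0, 0]], [1, [0, 0.025, 0.022], [0, 0, 0]]]}}

```text
t: 9.18
tool_pos: [0.5449, 0.3762, 0.0646]
tool_rot: [-2.232, -2.204, 0.008]
contact_force: [-11.6, -1.7, 12.5]
opening: 0.012
grip_force: 39.0
```

Emit:
{"op": "jog_arm", "data": {"deltas": [[1, [0, -0.008, 0], [0, 0, 0]], [1, [0, -0.015, 0], [0, 0, 0]], [1, [0, -0.025, 0], [0, 0, 0]], [1, [0, -0.025, 0], [0, 0, 0]], [1, [0, -0.025, 0], [0, 0, 0]]]}}

```text
t: 9.6
tool_pos: [0.5448, 0.3749, 0.0651]
tool_rot: [-2.225, -2.196, -0.017]
contact_force: [-8.9, 27.0, 1.6]
opening: 0.0119
grip_force: 39.4
```

Emit:
{"op": "jog_arm", "data": {"deltas": [[1, [0, 0.015, 0], [0, 0, 0]], [0.1, [0, 0.015, 0], [0, 0, 0]], [0.1, [0, 0.015, 0], [0, 0, 0]], [0.1, [0, 0.015, 0], [0, 0, 0]], [0.1, [0, 0.015, 0.1], [0, 0, 0]], [0.1, [0, 0.015, 0.2], [0, 0, 0]], [0.1, [0, 0.0, 0.3], [0, 0, 0]], [0.1, [0, -0.1, 0.4], [0, 0, 0]], [0.1, [0, -0.2, 0.5], [0, 0, 0]], [0.1, [0, -0.3, 0.6], [0, 0, 0]], [0.1, [0, -0.4, 0.6], [0, 0, 0]], [0.1, [0, -0.5, 0.6], [0, 0, 0]]]}}

```text
t: 10.6
tool_pos: [0.5486, 0.1971, 0.3009]
tool_rot: [2.233, 2.205, 0.008]
contact_force: [1.0, -1.4, 0.6]
opening: 0.039
grip_force: 0.0
```

Emit:
{"op": "jog_arm", "data": {"deltas": [[-0.2, [-0.05, -0.68, 0.29], [0, 0, 0]], [-0.2, [-0.05, -0.68, 0.29], [0, 0, 0]], [-0.2, [-0.05, -0.68, 0.29], [0, 0, 0]], [-0.2, [-0.05, -0.68, 0.29], [0, 0, 0]], [-0.2, [-0.05, -0.68, 0.29], [0, 0, 0]], [-0.2, [-0.05, -0.68, 0.29], [0, 0, 0]], [-0.2, [-0.05, -0.68, 0.29], [0, 0, 0]], [-0.2, [-0.05, -0.68, 0.29], [0, 0, 0]], [-0.2, [-0.05, -0.68, 0.29], [0, 0, 0]], [-0.2, [-0.05, -0.68, 0.29], [0, 0, 0]], [-0.2, [-0.05, -0.68, 0.29], [0, 0, 0]]]}}

```text
t: 11.52
tool_pos: [0.5272, -0.0725, 0.4115]
tool_rot: [-2.233, -2.207, 0.001]
contact_force: [-1.2, 0.8, 0.2]
opening: 0.0514
grip_force: 0.0
```

```bash
python3 - <<'E'
from h import *
o=ctrl.get_obs(); print(o['tool_pos'],o['q'])
c=cal('wrist'); im=snap('wrist','w6.png'); np.save('w6.npy',np.array(c,dtype=object),allow_pickle=True)
cv2.imwrite('pics/w6b.png',cv2.resize(im,(800,600)))
t=snap('top','t6.png')
E
```

```text
[ 0.5272368  -0.07253862  0.41146771] [-2.76804198e-01 -2.09785243e-01  1.56673074e+00  3.93587011e-04
  1.78653902e+00 -2.64712161e-01]
```

View pics/w6b.png

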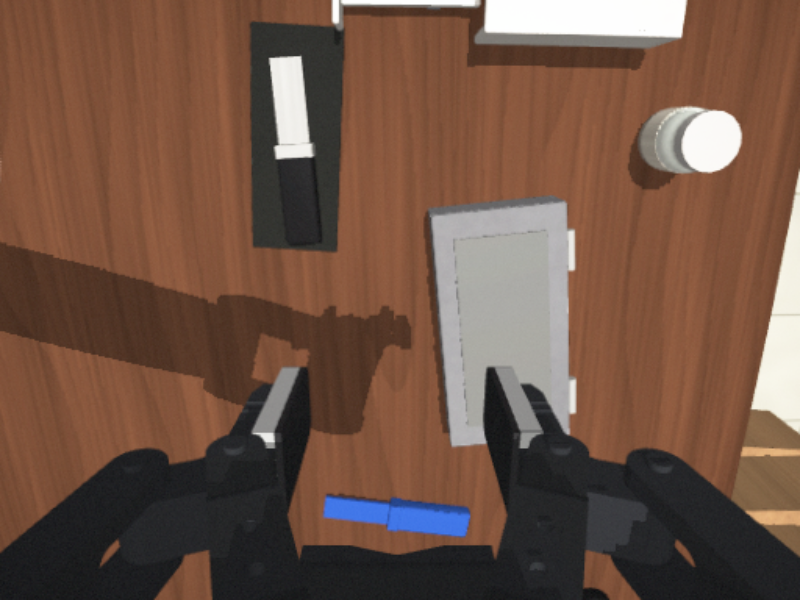

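```bash
python3 - <<'E'
from h import *
c=tuple(np.array(x,float) for x in np.load('w6.npy',allow_pickle=True)); s=1.5625
im=cv2.imread('pics/w6.png'); g=cv2.cvtColor(im,cv2.COLOR_BGR2GRAY).astype(int)
for v in(145,180,215,250): print('row',v,g[v,268:300].tolist(), g[v,352:372].tolist())
for u in(300,330): print('col',u,g[122:150,u].tolist())
f=lambda uv,z:(onz('wrist',np.array(uv,float),z,c)*1000).round(1)
hsv=cv2.cvtColor(im,cv2.COLOR_BGR2HSV)
def rect(mask,z):
    x0,y0=160,10; m=np.zeros(mask.shape,np.uint8); m[y0:165,x0:217]=mask[y0:165,x0:217]
    cn=max(cv2.findContours(m,cv2.RETR_EXTERNAL,cv2.CHAIN_APPROX_NONE)[0],key=cv2.contourArea)
    P=onz('wrist',cn.reshape(-1,2),z,c)[:,:2]*1000
    return cv2.minAreaRect(P.astype(np.float32)),P[:,1].min(),P[:,1].max()
V,S=hsv[...,2],hsv[...,1]
print('steel',rect((V>120)&(S<60),.013)); print('mat',rect((V<60)|((V>120)&(S<60)),.004))
print('tip, ferrule, end', f(np.array([(285,58),(294,150),(302,242)])/s,.015).tolist(), f(np.array([(302,242),(302,170)])/s,.022).tolist())
E
```

```text
row 145 [102, 98, 100, 71, 59, 61, 65, 70, 126, 170, 179, 179, 180, 178, 175, 178, 179, 180, 178, 180, 181, 181, 181, 180, 179, 180, 178, 177, 177, 176, 175, 176] [179, 182, 181, 181, 179, 179, 178, 180, 179, 179, 164, 108, 106, 105, 108, 107, 105, 106, 104, 105]
row 180 [100, 100, 100, 95, 96, 72, 61, 59, 55, 64, 69, 114, 165, 178, 175, 177, 177, 176, 176, 177, 178, 177, 178, 131, 125, 163, 175, 169, 172, 172, 174, 174] [181, 183, 185, 183, 183, 181, 181, 180, 180, 183, 176, 137, 106, 106, 108, 102, 99, 102, 107, 104]
row 215 [99, 96, 97, 95, 93, 95, 99, 93, 95, 80, 66, 64, 63, 76, 110, 167, 181, 180, 181, 178, 180, 180, 180, 177, 180, 181, 178, 171, 171, 171, 171, 171] [174, 177, 179, 176, 178, 178, 180, 179, 181, 180, 178, 160, 88, 102, 100, 98, 95, 100, 105, 106]
row 250 [95, 94, 93, 90, 92, 95, 97, 100, 99, 99, 99, 99, 98, 69, 63, 62, 68, 96, 165, 181, 179, 180, 181, 181, 181, 181, 180, 181, 181, 131, 161, 169] [169, 172, 173, 175, 173, 175, 174, 171, 170, 171, 173, 172, 196, 228, 231, 228, 182, 98, 96, 95]
col 300 [94, 93, 95, 94, 96, 95, 95, 90, 94, 101, 102, 102, 104, 134, 175, 179, 179, 179, 178, 179, 178, 177, 176, 176, 180, 180, 179, 178]
col 330 [103, 103, 103, 105, 107, 105, 103, 102, 100, 113, 152, 172, 181, 179, 180, 178, 180, 179, 180, 178, 181, 181, 178, 180, 181, 180, 176, 162]
steel (((424.5442810058594, 20.91168785095215), (38.37982940673828, 93.8165054321289), 2.2170181274414062), np.float64(-26.38242576266642), np.float64(67.63849394040098))
mat (((426.6607971191406, -11.163307189941406), (217.70680236816406, 88.11238098144531), 86.21444702148438), np.float64(-121.03827317960368), np.float64(99.80612373047212))
tip, ferrule, end [[424.3, 65.8, 15.0], [427.5, -18.9, 15.0], [429.7, -111.4, 15.0]] [[431.0, -109.9, 22.0], [435.5, -37.9, 22.0]]
```

```bash
python3 - <<'E'
from h import *
c=tuple(np.array(x,float) for x in np.load('w6.npy',allow_pickle=True))
f=lambda uv,z:(onz('wrist',np.array(uv,float),z,c)*1000)[:,:2]
F=f([(276.2,145),(279.3,180),(282.3,215),(285.6,250)],.0515); B=f([(362.7,145),(363.2,180),(363.7,215)],.0515); L=f([(300,135.2),(330,131.7)],.0515)
for n,P in(('F',F),('B',B),('L',L)): print(n,P.round(1).tolist())
a=np.polyfit(F[:,1],F[:,0],1); b=np.polyfit(B[:,1],B[:,0],1); l=np.polyfit(L[:,0],L[:,1],1)
print('slopes',a,b,l)
th=-np.arctan(np.mean([a[0],b[0]])); print('yaw deg',np.degrees(th),np.degrees(-np.arctan(a[0])),np.degrees(np.arctan(l[0])))
ex=np.array([np.cos(th),np.sin(th)]);ey=np.array([-ex[1],ex[0]])
xf=(F@ex).mean();xb=(B@ex).mean();yl=(L@ey).mean(); print('depth',xb-xf)
ctr=ex*(xf+xb)/2+ey*(yl-128); print('case ctr',ctr,'notch',ctr-65*ex,'hinge',ctr+65*ex)
# check bottom-right corner via top view
print('corners',[ (ctr+ex*sx*65+ey*sy*128).round(1).tolist() for sx in(-1,1) for sy in(-1,1)])
P=np.array([np.r_[ctr+ex*sx*65+ey*sy*128,51.5]/1000 for sx in(-1,1) for sy in(-1,1)])
print('wrist px*s',(proj('wrist',P,c)*1.5625).round(0).tolist(),'top px*s',(proj('top',P)*1.5625).round(0).tolist())
E
```

```text
F [[561.1, -90.1], [566.3, -144.5], [571.7, -202.4], [578.0, -264.3]]
B [[690.6, -91.3], [695.8, -145.9], [701.5, -204.0]]
L [[596.2, -75.8], [640.4, -71.0]]
slopes [-9.64131767e-02  5.52388196e+02] [-9.69365809e-02  6.81712272e+02] [ 1.08195145e-01 -1.40322178e+02]
yaw deg 5.5219025805360555 5.507046622695387 6.175104300667038
depth 128.80792103731187
case ctr [ 636.40769143 -200.27083477] notch [ 571.7093248  -206.52554152] hinge [ 701.10605805 -194.01612801]
corners [[584.0, -333.9], [559.4, -79.1], [713.4, -321.4], [688.8, -66.6]]
wrist px*s [[451.0, 448.0], [430.0, 215.0], [570.0, 436.0], [567.0, 201.0]] top px*s [[549.0, 258.0], [433.0, 270.0], [541.0, 201.0], [426.0, 212.0]]
```

The lid corners reproject onto the image. The blade with the black handle and steel tip is on the mat at (290,150), with its origin at about (426.5, -12) mm and yaw 92°. I approach it.

Emit:
{"op": "jog_arm", "data": {"deltas": [[-0.2, [-0.2485, 0.064, -0.8], [0, 0, 0.016]], [-0.2, [-0.2485, 0.064, -0.8], [0, 0, 0.016]], [-0.2, [-0.2485, 0.064, -0.8], [0, 0, 0.016]], [-0.2, [-0.2485, 0.064, -0.8], [0, 0, 0.016]], [-0.2, [-0.2485, 0.064, -0.8], [0, 0, 0.016]], [-0.2, [-0.2485, 0.064, -0.8], [0, 0, 0.016]], [-0.2, [-0.2485, 0.064, -0.8], [0, 0, 0.016]], [-0.2, [-0.2485, 0.064, -0.8], [0, 0, 0.016]], [-0.2, [-0.2485, 0.064, -0.8], [0, 0, 0.016]], [-0.2, [-0.2485, 0.064, -0.8], [0, 0, 0.016]], [-0.2, [-0.2485, 0.064, -0.8], [0, 0, 0.016]], [-0.2, [-0.2485, 0.064, -0.8], [0, 0, 0.016]]]}}

```text
t: 12.62
tool_pos: [0.4314, -0.0484, 0.0968]
tool_rot: [2.174, 2.259, 0.005]
contact_force: [0.6, -0.4, 0.2]
opening: 0.0511
grip_force: 0.0
```

```bash
python3 - <<'E'
from h import *
o=ctrl.get_obs(); print(o['tool_pos'],R.from_rotvec(o['tool_rot']).as_matrix().round(3).tolist())
c=cal('wrist'); im=snap('wrist','w7.png'); np.save('w7.npy',np.array(c,dtype=object),allow_pickle=True)
hsv=cv2.cvtColor(im,cv2.COLOR_BGR2HSV); V,S=hsv[...,2],hsv[...,1]
m=((V>120)&(S<60)).astype(np.uint8); 
for cn in cv2.findContours(m,cv2.RETR_EXTERNAL,cv2.CHAIN_APPROX_NONE)[0]:
    if cv2.contourArea(cn)>600:
        P=onz('wrist',cn.reshape(-1,2),.013,c)[:,:2]*1000; print(cv2.boundingRect(cn),cv2.minAreaRect(P.astype(np.float32)),P[:,1].min(),P[:,1].max())
E
```

```text
[ 0.43144041 -0.04843221  0.09677093] [[-0.038, 0.999, 0.007], [0.999, 0.038, -0.002], [-0.002, 0.007, -1.0]]
(415, 224, 97, 132) ((606.7252197265625, -131.07293701171875), (71.48463439941406, 141.0786895751953), 16.37923812866211) -188.6704335853427 -66.5790544556793
(218, 9, 58, 155) ((425.88177490234375, 19.819625854492188), (38.38996887207031, 95.45171356201172), 2.2193806171417236) -28.510095302385054 68.07495156668654
```

View pics/w7.png

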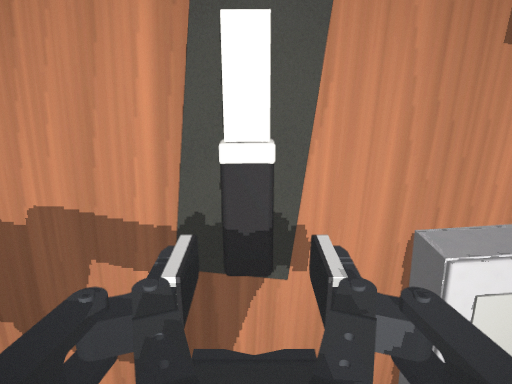

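The pry blade lies between the fingers (blade axis u≈247, finger midline 252). I shift -3 mm in x and descend.

Emit:
{"op": "jog_arm", "data": {"deltas": [[-0.2, [-0.0075, 0, -0.08], [0, 0, 0]], [-0.2, [-0.0075, 0, -0.14], [0, 0, 0]], [-0.2, [-0.0075, 0, -0.18], [0, 0, 0]], [-0.2, [-0.0075, 0, -0.2], [0, 0, 0]], [-0.2, [-0.0075, 0, -0.215], [0, 0, 0]], [-0.2, [-0.0075, 0, -0.215], [0, 0, 0]], [-0.2, [-0.0075, 0, -0.215], [0, 0, 0]]]}}

```text
t: 13.25
tool_pos: [0.4265, -0.0482, 0.0082]
tool_rot: [2.178, 2.261, 0.002]
contact_force: [-0.4, -0.5, -0.6]
opening: 0.0511
grip_force: 0.0
```

Down 3 mm more, grip firmly, then lift.

Emit:
{"op": "jog_arm", "data": {"deltas": [[-0.2, [0.003, 0, -0.008], [0, 0, 0]], [-0.2, [0.003, 0, -0.008], [0, 0, 0]], [1, [0.003, 0, -0.008], [0, 0, 0]], [1, [0.003, 0, -0.008], [0, 0, 0]], [1, [0.003, 0, -0.008], [0, 0, 0]], [1, [0.003, 0, -0.008], [0, 0, 0]], [1, [0.003, 0, -0.008], [0, 0, 0]], [1, [0.003, 0, -0.008], [0, 0, 0]]], "squeeze": 110}}

```text
t: 13.92
tool_pos: [0.4271, -0.048, 0.0047]
tool_rot: [2.178, 2.262, 0.001]
contact_force: [-0.7, 0.9, 4.8]
opening: 0.0335
grip_force: 110.4
```

Emit:
{"op": "jog_arm", "data": {"deltas": [[1, [0, 0, 0.05], [0, 0, 0]], [1, [0, 0, 0.15], [0, 0, 0]], [1, [0, 0, 0.25], [0, 0, 0]], [1, [0, 0, 0.35], [0, 0, 0]], [1, [0, 0, 0.4], [0, 0, 0]], [1, [0, 0, 0.4], [0, 0, 0]]]}}

```text
t: 14.42
tool_pos: [0.4296, -0.0487, 0.17]
tool_rot: [2.172, 2.255, 0.009]
contact_force: [-0.4, -0.6, -0.8]
opening: 0.0331
grip_force: 110.0
```

Emit:
{"op": "jog_arm", "data": {"deltas": [[1, [0.004, -0.4285, 0], [0, 0, -0.482]], [1, [0.004, -0.4285, 0], [0, 0, -0.482]], [1, [0.004, -0.4285, 0], [0, 0, -0.482]], [1, [0.004, -0.4285, 0], [0, 0, -0.482]], [1, [0.004, -0.4285, 0], [0, 0, -0.482]], [1, [0.004, -0.4285, 0], [0, 0, -0.482]], [1, [0.004, -0.4285, 0], [0, 0, -0.482]], [1, [0.004, -0.4285, 0], [0, 0, -0.482]], [1, [0.004, -0.4285, 0], [0, 0, -0.482]], [1, [0.004, -0.4285, 0], [0, 0, -0.482]], [1, [0.004, -0.4285, 0], [0, 0, -0.482]], [1, [0.004, -0.4285, 0], [0, 0, -0.482]]]}}

```text
t: 15.42
tool_pos: [0.4268, -0.2185, 0.1611]
tool_rot: [-3.135, -0.16, 0.004]
contact_force: [-0.5, 0.1, -1.6]
opening: 0.0334
grip_force: 110.1
```

Emit:
{"op": "jog_arm", "data": {"deltas": [[1, [0, 0, 0], [0, 0, -0.005]], [1, [0, 0, 0], [0, 0, -0.005]], [1, [0, 0, 0], [0, 0, -0.005]]]}}

```text
t: 15.67
tool_pos: [0.4273, -0.2188, 0.1624]
tool_rot: [-3.137, -0.149, 0.002]
contact_force: [-0.3, -0.6, -2.1]
opening: 0.0334
grip_force: 110.0
```

```bash
python3 - <<'E'
from h import *
o=ctrl.get_obs(); print(o['tool_pos'],o['q'],R.from_rotvec(o['tool_rot']).as_matrix().round(3).tolist(),o['opening'])
c=cal('wrist'); im=snap('wrist','w8.png'); np.save('w8.npy',np.array(c,dtype=object),allow_pickle=True)
cv2.imwrite('pics/w8b.png',cv2.resize(im,(800,600)))
p=o['tool_pos']; ex=np.array([.9954,.0962,0])
print('pred tip',proj('wrist',[p+ex*.116+[0,0,.0083],[.5717,-.2065,.0515],[.5717,-.2065,.0385]],c)*1.5625)
E
```

```text
[ 0.42733411 -0.21880287  0.16239192] [-6.28388941e-01 -2.51364496e-01  2.01206715e+00 -4.19840947e-06
  1.38263977e+00  8.47279517e-01] [[0.995, 0.095, -0.001], [0.095, -0.995, 0.001], [-0.001, -0.001, -1.0]] 0.03343587066062989
pred tip [[392.2524485  -57.95558597]
 [398.59612753 -41.71977635]
 [398.53624113 -33.02810338]]
```

View pics/w8b.png

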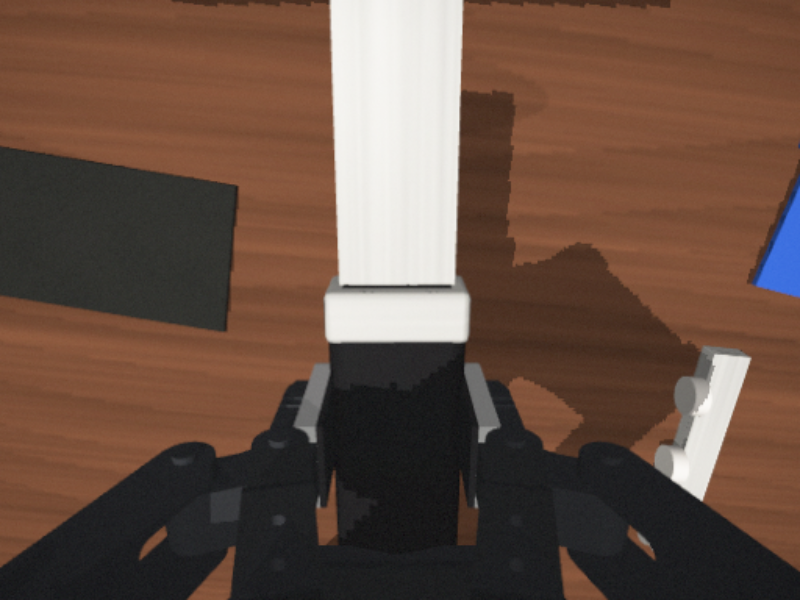

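Emit:
{"op": "jog_arm", "data": {"deltas": [[1, [0, -0.004, -0.1], [0, 0, 0]], [1, [0, -0.004, -0.2], [0, 0, 0]], [1, [0, -0.004, -0.28], [0, 0, 0]], [1, [0, -0.004, -0.334], [0, 0, 0]], [1, [0, -0.004, -0.334], [0, 0, 0]], [1, [0, -0.004, -0.334], [0, 0, 0]], [1, [0, -0.004, -0.334], [0, 0, 0]]]}}

```text
t: 16.3
tool_pos: [0.429, -0.2216, 0.0316]
tool_rot: [3.137, 0.146, 0.003]
contact_force: [-0.1, -0.5, -1.4]
opening: 0.0335
grip_force: 109.9
```

Emit:
{"op": "jog_arm", "data": {"deltas": [[1, [0, 0.003, -0.005], [0, 0, 0]], [1, [0.04, 0.007, -0.005], [0, 0, 0]], [1, [0.07, 0.01, -0.005], [0, 0, 0]], [1, [0.09, 0.012, -0.005], [0, 0, 0]], [1, [0.11, 0.014, -0.005], [0, 0, 0]], [1, [0.11, 0.014, -0.005], [0, 0, 0]]]}}

```text
t: 16.8
tool_pos: [0.4738, -0.2155, 0.0289]
tool_rot: [3.137, 0.147, 0.003]
contact_force: [0.3, 0.0, -1.1]
opening: 0.0335
grip_force: 110.0
```

Emit:
{"op": "jog_arm", "data": {"deltas": [[1, [0.03, 0.003, 0], [0, 0, 0]], [1, [0.06, 0.006, 0], [0, 0, 0]], [1, [0.08, 0.008, 0], [0, 0, 0]], [1, [0.095, 0.0095, 0], [0, 0, 0]], [1, [0.095, 0.0095, 0], [0, 0, 0]], [1, [0.095, 0.0095, 0], [0, 0, 0]]]}}

```text
t: 17.3
tool_pos: [0.5098, -0.2113, 0.0277]
tool_rot: [-3.138, -0.146, 0.001]
contact_force: [-0.3, 1.1, -2.3]
opening: 0.0336
grip_force: 110.0
```

Emit:
{"op": "jog_arm", "data": {"deltas": [[1, [0, 0, 0.02], [0, 0, 0]], [1, [0.002, 0, 0.04], [0, 0, 0]], [1, [0.004, 0, 0.0565], [0, 0, 0]], [1, [0.01, 0.001, 0.075], [0, 0, 0]], [1, [0.015, 0.0015, 0.093], [0, 0, 0]], [1, [0.024, 0.002, 0.11], [0, 0, 0]], [1, [0.033, 0.003, 0.126], [0, 0, 0]], [1, [0.033, 0.003, 0.126], [0, 0, 0]], [1, [0.033, 0.003, 0.126], [0, 0, 0]]]}}

```text
t: 18.05
tool_pos: [0.5249, -0.2107, 0.0799]
tool_rot: [3.136, 0.145, 0.007]
contact_force: [0.3, -0.2, -2.1]
opening: 0.0334
grip_force: 110.2
```

```bash
python3 - <<'E'
from h import *
o=ctrl.get_obs(); print(o['tool_pos'],o['contact_force'],o['wrist_torque'],o['opening'])
a=snap('scene','s9.png')[170:300,110:280]; b=snap('wrist','w9.png')
cv2.imwrite('pics/s9b.png',np.hstack([cv2.resize(a,(400,300)),cv2.resize(b,(400,300))]))
E
```

```text
[ 0.52486809 -0.21069174  0.07987908] [ 0.34023124 -0.16199104 -2.12593184] [-0.02887389  0.12452041  0.04231511] 0.03335021734085395
```

View pics/s9b.png

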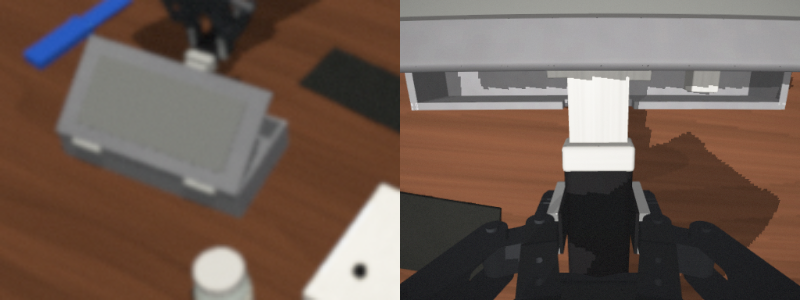

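The lid is up about 0.6 rad, resting on the blade, and I continue along the arc.

Emit:
{"op": "jog_arm", "data": {"deltas": [[1, [0.012, 0.001, 0.015], [0, 0, 0]], [1, [0.024, 0.002, 0.029], [0, 0, 0]], [1, [0.04, 0.003, 0.042], [0, 0, 0]], [1, [0.054, 0.005, 0.053], [0, 0, 0]], [1, [0.054, 0.005, 0.053], [0, 0, 0]]]}}

```text
t: 18.57
tool_pos: [0.5466, -0.2084, 0.1011]
tool_rot: [3.137, 0.146, 0.004]
contact_force: [-1.0, -0.5, -2.8]
opening: 0.0333
grip_force: 110.0
```

Emit:
{"op": "jog_arm", "data": {"deltas": [[1, [0.016, 0.0015, 0.01], [0, 0, 0]], [1, [0.0335, 0.003, 0.017], [0, 0, 0]], [1, [0.052, 0.005, 0.023], [0, 0, 0]], [1, [0.07, 0.007, 0.027], [0, 0, 0]], [1, [0.07, 0.007, 0.027], [0, 0, 0]]]}}

```text
t: 18.98
tool_pos: [0.5748, -0.2054, 0.1113]
tool_rot: [3.138, 0.146, 0.005]
contact_force: [-0.7, 0.6, -1.3]
opening: 0.0332
grip_force: 110.2
```

Emit:
{"op": "jog_arm", "data": {"deltas": [[1, [0.016, 0.0015, 0.002], [0, 0, 0]], [1, [0.033, 0.003, 0.0025], [0, 0, 0]], [1, [0.048, 0.0045, 0.002], [0, 0, 0]], [1, [0.063, 0.006, 0.001], [0, 0, 0]], [1, [0.076, 0.007, 0.0], [0, 0, 0]], [1, [0.076, 0.007, 0.0], [0, 0, 0]], [1, [0.076, 0.007, 0.0], [0, 0, 0]]]}}

```text
t: 19.57
tool_pos: [0.6038, -0.2024, 0.1103]
tool_rot: [-3.138, -0.146, -0.002]
contact_force: [0.7, 0.1, -1.5]
opening: 0.0336
grip_force: 110.3
```

```bash
python3 - <<'E'
from h import *
o=ctrl.get_obs(); print(o['tool_pos'],o['contact_force'],o['wrist_torque'],o['opening'])
a=snap('scene','s10.png')[170:300,110:280]; b=snap('wrist','w10.png')
cv2.imwrite('pics/s10b.png',np.hstack([cv2.resize(a,(400,300)),cv2.resize(b,(400,300))]))
E
```

```text
[ 0.60379329 -0.20244131  0.11032698] [ 0.69917183  0.09614563 -1.52650307] [ 0.01834955 -0.00788221 -0.04722561] 0.03356065668754198
```

View pics/s10b.png

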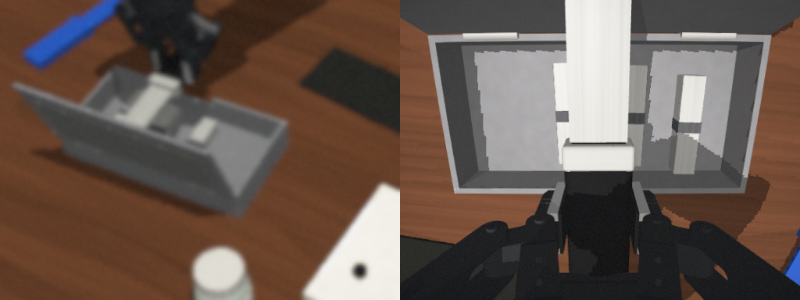

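The lid now leans back past upright, and the wrist view shows the open case with bar coupons at about (562,115) and (690,120), plus possibly one under the blade. Next I withdraw the blade and take it back to the mat.

Emit:
{"op": "jog_arm", "data": {"deltas": [[1, [-0.08, -0.008, 0.02], [0, 0, 0]], [1, [-0.18, -0.017, 0.06], [0, 0, 0]], [1, [-0.28, -0.027, 0.1], [0, 0, 0]], [1, [-0.38, -0.037, 0.14], [0, 0, 0]], [1, [-0.44, -0.042, 0.14], [0, 0, 0]], [1, [-0.44, -0.042, 0.14], [0, 0, 0]], [1, [-0.44, -0.042, 0.14], [0, 0, 0]]]}}

```text
t: 20.25
tool_pos: [0.4265, -0.2197, 0.1671]
tool_rot: [3.137, 0.142, 0.004]
contact_force: [0.4, 0.3, -1.6]
opening: 0.0333
grip_force: 110.3
```

Emit:
{"op": "jog_arm", "data": {"deltas": [[1, [-0.005, 0.43, 0], [0, 0, 0.449]], [1, [-0.005, 0.43, 0], [0, 0, 0.449]], [1, [-0.005, 0.43, 0], [0, 0, 0.449]], [1, [-0.005, 0.43, 0], [0, 0, 0.449]], [1, [-0.005, 0.43, 0], [0, 0, 0.449]], [1, [-0.005, 0.43, 0], [0, 0, 0.449]], [1, [-0.005, 0.43, 0], [0, 0, 0.449]], [1, [-0.005, 0.43, 0], [0, 0, 0.449]], [1, [-0.005, 0.43, 0], [0, 0, 0.449]], [1, [-0.005, 0.43, 0], [0, 0, 0.449]], [1, [-0.005, 0.43, 0], [0, 0, 0.449]], [1, [-0.005, 0.43, 0], [0, 0, 0.449]]]}}

```text
t: 21.25
tool_pos: [0.426, -0.0469, 0.1663]
tool_rot: [-2.289, -2.152, -0.001]
contact_force: [-0.3, -0.6, -0.6]
opening: 0.0336
grip_force: 110.5
```

Emit:
{"op": "jog_arm", "data": {"deltas": [[1, [0, 0, -0.1], [0, 0, 0]], [1, [0, 0, -0.2], [0, 0, 0]], [1, [0, 0, -0.2], [0, 0, 0]], [1, [0, 0, -0.2], [0, 0, 0]]]}}

```text
t: 21.58
tool_pos: [0.4236, -0.0464, 0.0842]
tool_rot: [-2.291, -2.142, 0.004]
contact_force: [0.2, 0.6, -1.1]
opening: 0.0338
grip_force: 110.5
```

```bash
python3 - <<'E'
from h import *
o=ctrl.get_obs(); print(o['tool_pos'],o['contact_force'],R.from_rotvec(o['tool_rot']).as_matrix().round(3).tolist(),o['opening'])
c=cal('wrist'); b=snap('wrist','w11.png')
hsv=cv2.cvtColor(b,cv2.COLOR_BGR2HSV);V,S=hsv[...,2],hsv[...,1]
m=((V>120)&(S<60)).astype(np.uint8)
for cn in cv2.findContours(m,cv2.RETR_EXTERNAL,cv2.CHAIN_APPROX_NONE)[0]:
    if cv2.contourArea(cn)>600: print(cv2.boundingRect(cn),cv2.minAreaRect(cn))
E
```

```text
[ 0.42355572 -0.0463881   0.08417811] [ 0.19084521  0.64912841 -1.09881697] [[0.067, 0.998, -0.006], [0.998, -0.067, 0.002], [0.002, -0.006, -1.0]] 0.03381795700512045
(476, 249, 36, 116) ((493.5, 306.5), (114.99998474121094, 34.99999237060547), 90.0)
(207, 0, 94, 220) ((253.5, 109.5), (219.0, 93.0), 90.0)
```

Emit:
{"op": "jog_arm", "data": {"deltas": [[1, [0, 0, -0.08], [0, 0, 0]], [1, [0, 0, -0.14], [0, 0, 0]], [1, [0, 0, -0.175], [0, 0, 0]], [1, [0, 0, -0.185], [0, 0, 0]], [1, [0, 0, -0.193], [0, 0, 0]], [1, [0, 0, -0.193], [0, 0, 0]], [1, [0, 0, -0.193], [0, 0, 0]]]}}

```text
t: 22.22
tool_pos: [0.427, -0.0479, 0.0113]
tool_rot: [2.293, 2.143, 0.003]
contact_force: [0.9, -0.2, -1.8]
opening: 0.033
grip_force: 110.7
```

Emit:
{"op": "jog_arm", "data": {"deltas": [[1, [0, 0, -0.008], [0, 0, 0]], [1, [0, 0, -0.014], [0, 0, 0]], [1, [0, 0, -0.014], [0, 0, 0]], [1, [0, 0, -0.014], [0, 0, 0]]]}}

```text
t: 22.55
tool_pos: [0.4264, -0.0478, 0.0047]
tool_rot: [2.294, 2.143, 0.002]
contact_force: [0.1, -0.6, 3.9]
opening: 0.0335
grip_force: 111.0
```

Emit:
{"op": "jog_arm", "data": {"deltas": [[-0.2, [0, 0, 0], [0, 0, 0]], [-0.2, [0, 0, 0], [0, 0, 0]], [-0.2, [0, 0, 0], [0, 0, 0]], [-0.2, [0, 0, 0.08], [0, 0, 0]], [-0.2, [0, 0, 0.18], [0, 0, 0]], [-0.2, [0, 0, 0.28], [0, 0, 0]], [-0.2, [0, 0, 0.38], [0, 0, 0]], [-0.2, [0, 0, 0.48], [0, 0, 0]], [-0.2, [0, 0, 0.58], [0, 0, 0]], [-0.2, [0, 0, 0.68], [0, 0, 0]], [-0.2, [0, 0, 0.75], [0, 0, 0]], [-0.2, [0, 0, 0.75], [0, 0, 0]]]}}

```text
t: 23.55
tool_pos: [0.4274, -0.048, 0.3114]
tool_rot: [2.288, 2.138, 0.01]
contact_force: [1.0, -1.7, 0.7]
opening: 0.0515
grip_force: 0.0
```

Emit:
{"op": "jog_arm", "data": {"deltas": [[0.1, [0.335, -0.405, 0], [0, 0, 0.552]], [0.1, [0.335, -0.405, 0], [0, 0, 0.552]], [0.1, [0.335, -0.405, 0], [0, 0, 0.552]], [0.1, [0.335, -0.405, 0], [0, 0, 0.552]], [0.1, [0.335, -0.405, 0], [0, 0, 0.552]], [0.1, [0.335, -0.405, 0], [0, 0, 0.552]], [0.1, [0.335, -0.405, 0], [0, 0, 0.552]], [0.1, [0.335, -0.405, 0], [0, 0, 0.552]], [0.1, [0.335, -0.405, 0], [0, 0, 0.552]], [0.1, [0.335, -0.405, 0], [0, 0, 0.552]], [0.1, [0.335, -0.405, 0], [0, 0, 0.552]], [0.1, [0.335, -0.405, 0], [0, 0, 0.552]]]}}

```text
t: 24.55
tool_pos: [0.5586, -0.2092, 0.302]
tool_rot: [-0.208, -3.133, -0.001]
contact_force: [1.0, 0.5, -0.4]
opening: 0.0385
grip_force: 0.0
```

Emit:
{"op": "jog_arm", "data": {"deltas": [[0.1, [0, 0, 0], [0, 0, 0.075]], [0.1, [0, 0, 0], [0, 0, 0.075]], [0.1, [0, 0, 0], [0, 0, 0.075]], [0.1, [0, 0, 0], [0, 0, 0.075]]]}}

```text
t: 24.88
tool_pos: [0.5587, -0.2092, 0.3024]
tool_rot: [0.148, -3.137, -0.001]
contact_force: [-0.0, -0.3, 0.6]
opening: 0.0384
grip_force: 0.0
```

```bash
python3 - <<'E'
from h import *
o=ctrl.get_obs(); print(o['tool_pos'],o['q'],R.from_rotvec(o['tool_rot']).as_matrix().round(3).tolist(),o['opening'])
c=cal('wrist'); im=snap('wrist','w12.png'); np.save('w12.npy',np.array(c,dtype=object),allow_pickle=True)
t=snap('top','t12.png')
cv2.imwrite('pics/w12b.png',np.vstack([cv2.resize(im,(400,300)),cv2.resize(t[90:240,110:360],(400,240))]))
E
```

```text
[ 0.55870153 -0.20921691  0.30243228] [-4.82986570e-01 -4.56607791e-02  1.59407069e+00 -3.34748807e-05
  1.59485678e+00 -2.14808133e+00] [[-0.996, -0.094, -0.001], [-0.094, 0.996, 0.001], [0.001, 0.001, -1.0]] 0.038443162974299665
```

View pics/w12b.png

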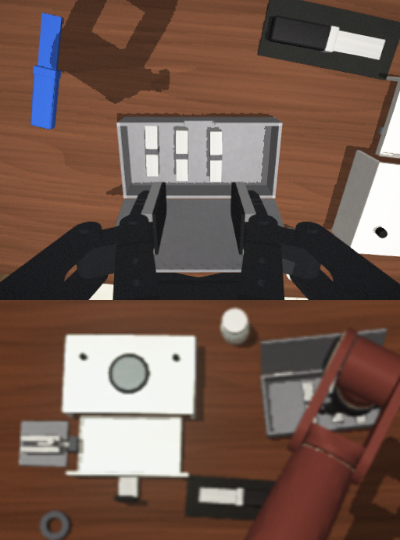

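Three coupons are visible, each split by a dark bead, at about (151,152), (181,155) and (215,156) in the upper half. The top view shows the tray out, the bolt in the keeper and the blade on its mat.

```bash
cat > coup.py <<'E'
from h import *
def coupons(im,c,box,z,thr=205):
    x0,y0,x1,y1=box; g=cv2.cvtColor(im,cv2.COLOR_BGR2GRAY); m=np.zeros(g.shape,np.uint8); m[y0:y1,x0:x1]=(g[y0:y1,x0:x1]>thr)
    H=[]
    for cn in cv2.findContours(m,cv2.RETR_EXTERNAL,cv2.CHAIN_APPROX_NONE)[0]:
        if cv2.contourArea(cn)<60: continue
        P=onz('wrist',cn.reshape(-1,2),z,c)[:,:2]*1000; r=cv2.minAreaRect(P.astype(np.float32)); H.append(r); print(cv2.boundingRect(cn),np.round(r[0],1),np.round(r[1],1),round(r[2],1))
    return H
E
python3 - <<'E'
from coup import *
c=tuple(np.array(x,float) for x in np.load('w12.npy',allow_pickle=True)); im=cv2.imread('pics/w12.png')
coupons(im,c,(172,155,340,240),.025)
# lid top edge & stage tray check
o,D=ray('wrist',[(200,345),(305,345)],c)
E
```

```text
(269, 206, 15, 27) [ 657.8 -170.4] [37.6 18.7] 6.2
(225, 204, 15, 28) [ 661.1 -228.6] [38.7 18.4] 5.4
(187, 198, 15, 28) [ 657.5 -279.6] [38.9 18.5] 2.8
(269, 169, 16, 29) [ 608.  -175.4] [37.9 19.5] 6.2
(225, 167, 15, 30) [ 611.5 -232.8] [38.9 18.2] 4.7
(185, 161, 16, 30) [ 608.1 -283. ] [38.8 19. ] 4.4
```

Emit:
{"op": "jog_arm", "data": {"deltas": [[0.2, [0.1855, 0.091, -0.5], [0, 0, 0]], [0.2, [0.1855, 0.091, -0.5], [0, 0, 0]], [0.2, [0.1855, 0.091, -0.5], [0, 0, 0]], [0.2, [0.1855, 0.091, -0.5], [0, 0, 0]], [0.2, [0.1855, 0.091, -0.5], [0, 0, 0]], [0.2, [0.1855, 0.091, -0.5], [0, 0, 0]], [0.2, [0.1855, 0.091, -0.5], [0, 0, 0]], [0.2, [0.1855, 0.091, -0.5], [0, 0, 0]], [0.2, [0.1855, 0.091, -0.5], [0, 0, 0]]]}}

```text
t: 25.73
tool_pos: [0.6347, -0.1742, 0.1072]
tool_rot: [-0.151, 3.133, -0.004]
contact_force: [0.3, 0.1, 0.7]
opening: 0.0341
grip_force: 0.0
```

```bash
python3 - <<'E'
from coup import *
o=ctrl.get_obs(); print(o['tool_pos'],o['opening'])
c=cal('wrist'); im=snap('wrist','w13.png'); np.save('w13.npy',np.array(c,dtype=object),allow_pickle=True)
coupons(im,c,(60,60,360,260),.025)
E
```

```text
[ 0.63470687 -0.1741552   0.10718354] 0.03405925545049388
(162, 199, 29, 46) [ 663.  -228.2] [35.3 19.4] 4.3
(243, 197, 28, 51) [ 657.7 -170.7] [38.8 19. ] 6.2
(90, 182, 32, 52) [ 657.4 -278.6] [38.7 19.1] 4.3
(242, 125, 29, 26) [ 597.3 -177.3] [16.6 18.5] 5.6
```

View pics/w13.png

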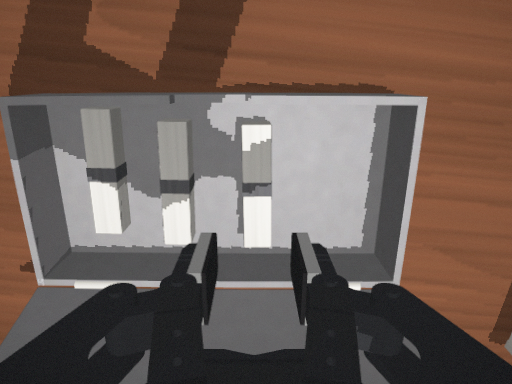

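Coupon A (u≈257) is centred between the fingers (mid 255), so I descend.

Emit:
{"op": "jog_arm", "data": {"deltas": [[0.2, [-0.004, 0.003, -0.08], [0, 0, 0]], [0.2, [-0.004, 0.003, -0.15], [0, 0, 0]], [0.2, [-0.004, 0.003, -0.2], [0, 0, 0]], [0.2, [-0.004, 0.003, -0.22], [0, 0, 0]], [0.2, [-0.004, 0.003, -0.23], [0, 0, 0]], [0.2, [-0.004, 0.003, -0.23], [0, 0, 0]], [0.2, [-0.004, 0.003, -0.23], [0, 0, 0]]]}}

```text
t: 26.37
tool_pos: [0.6331, -0.1726, 0.014]
tool_rot: [-0.152, 3.134, -0.002]
contact_force: [0.7, -0.3, 0.9]
opening: 0.0339
grip_force: 0.0
```

Emit:
{"op": "jog_arm", "data": {"deltas": [[0.2, [0, 0, -0.009], [0, 0, 0]], [1, [0, 0, -0.009], [0, 0, 0]], [1, [0, 0, -0.009], [0, 0, 0]], [1, [0, 0, -0.009], [0, 0, 0]], [1, [0, 0, -0.009], [0, 0, 0]], [1, [0, 0, -0.009], [0, 0, 0]], [1, [0, 0, -0.009], [0, 0, 0]]], "squeeze": 80}}

```text
t: 26.95
tool_pos: [0.6326, -0.1722, 0.0095]
tool_rot: [-0.153, 3.136, -0.001]
contact_force: [-0.7, 0.0, 6.0]
opening: 0.0181
grip_force: 80.8
```

Emit:
{"op": "jog_arm", "data": {"deltas": [[1, [0, 0, 0.04], [0, 0, 0]], [1, [0, 0, 0.12], [0, 0, 0]], [1, [0, 0, 0.2], [0, 0, 0]], [1, [0, 0, 0.28], [0, 0, 0]], [1, [0, 0, 0.36], [0, 0, 0]], [1, [0, 0, 0.4], [0, 0, 0]], [1, [0, 0, 0.4], [0, 0, 0]], [1, [0, 0, 0.4], [0, 0, 0]]]}}

```text
t: 27.62
tool_pos: [0.6316, -0.1717, 0.1678]
tool_rot: [-0.153, 3.137, -0.0]
contact_force: [-0.6, -0.3, -3.0]
opening: 0.0178
grip_force: 80.0
```

Emit:
{"op": "jog_arm", "data": {"deltas": [[1, [-0.231, 0.8375, 0], [0, 0, -0.0356]], [1, [-0.231, 0.8375, 0], [0, 0, -0.0356]], [1, [-0.231, 0.8375, 0], [0, 0, -0.0356]], [1, [-0.231, 0.8375, 0], [0, 0, -0.0356]], [1, [-0.231, 0.8375, 0], [0, 0, -0.0356]], [1, [-0.231, 0.8375, 0], [0, 0, -0.0356]], [1, [-0.231, 0.8375, 0], [0, 0, -0.0356]], [1, [-0.231, 0.8375, 0], [0, 0, -0.0356]], [1, [-0.231, 0.8375, 0], [0, 0, -0.0356]], [1, [-0.231, 0.8375, 0], [0, 0, -0.0356]], [1, [-0.231, 0.8375, 0], [0, 0, -0.0356]], [1, [-0.231, 0.8375, 0], [0, 0, -0.0356]]]}}

```text
t: 28.62
tool_pos: [0.5383, 0.1624, 0.1656]
tool_rot: [-0.024, -3.138, 0.002]
contact_force: [0.4, -0.2, -2.7]
opening: 0.0178
grip_force: 80.1
```

```bash
python3 - <<'E'
from coup import *
o=ctrl.get_obs(); print(o['tool_pos'],o['opening'],R.from_rotvec(o['tool_rot']).as_matrix().round(3).tolist())
c=cal('wrist'); im=snap('wrist','w14.png'); np.save('w14.npy',np.array(c,dtype=object),allow_pickle=True)
e=lambda x,y,z:[.605+x*.99992+y*.0125,.2175-.0125*x+y,z]
P=[e(-.125,-.106,.021),e(-.125,.106,.021),e(-.005,.106,.021),e(-.005,-.106,.021),e(-.131,-.106,.045),e(-.131,.106,.045)]
uv=proj('wrist',P,c); print(uv.round(0).tolist())
for p in uv: cv2.circle(im,tuple(int(round(v)) for v in p),3,(0,0,255),1)
cv2.imwrite('pics/w14b.png',im)
E
```

```text
[0.53829465 0.16241394 0.16560649] 0.017757563061453534 [[-1.0, 0.015, -0.004], [0.015, 1.0, -0.001], [0.004, -0.001, -1.0]]
[[194.0, 100.0], [449.0, 101.0], [429.0, 233.0], [200.0, 234.0], [188.0, 94.0], [468.0, 95.0]]
```

View pics/w14b.png

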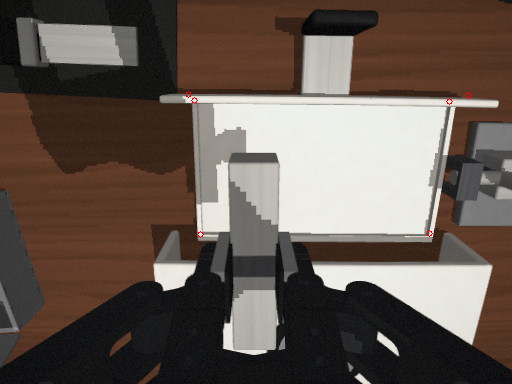

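Predicted tray corners fall on the picture (within 3 px), and the bolt sits in the keeper at (463,178). I lower coupon A.

Emit:
{"op": "jog_arm", "data": {"deltas": [[1, [0.002, 0.002, -0.08], [0, 0, 0]], [1, [0.002, 0.002, -0.16], [0, 0, 0]], [1, [0.002, 0.002, -0.24], [0, 0, 0]], [1, [0.002, 0.002, -0.3], [0, 0, 0]], [1, [0.002, 0.002, -0.33], [0, 0, 0]], [1, [0.002, 0.002, -0.345], [0, 0, 0]], [1, [0.002, 0.002, -0.352], [0, 0, 0]], [1, [0.002, 0.002, -0.352], [0, 0, 0]], [1, [0.002, 0.002, -0.352], [0, 0, 0]]]}}

```text
t: 29.42
tool_pos: [0.5417, 0.164, 0.029]
tool_rot: [0.024, 3.138, 0.001]
contact_force: [-0.2, 0.2, -2.4]
opening: 0.018
grip_force: 80.0
```

Emit:
{"op": "jog_arm", "data": {"deltas": [[1, [-0.003, -0.001, -0.01], [0, 0, 0]], [1, [-0.003, -0.001, -0.018], [0, 0, 0]], [1, [-0.003, -0.001, -0.02], [0, 0, 0]], [1, [-0.003, -0.001, -0.02], [0, 0, 0]]]}}

```text
t: 29.75
tool_pos: [0.5398, 0.1637, 0.0204]
tool_rot: [0.023, 3.14, 0.0]
contact_force: [-0.3, -1.2, 3.2]
opening: 0.0178
grip_force: 80.8
```

Emit:
{"op": "jog_arm", "data": {"deltas": [[0.2, [0, 0, 0], [0, 0, 0]], [0.2, [0, 0, 0], [0, 0, 0]], [0.2, [0, 0, 0], [0, 0, 0]], [0.2, [0, 0, 0.06], [0, 0, 0]], [0.2, [0, 0, 0.14], [0, 0, 0]], [0.2, [0, 0, 0.22], [0, 0, 0]], [0.2, [0, 0, 0.3], [0, 0, 0]], [0.2, [0, 0, 0.375], [0, 0, 0]], [0.2, [0, 0, 0.375], [0, 0, 0]], [0.2, [0, 0, 0.375], [0, 0, 0]]]}}

```text
t: 30.58
tool_pos: [0.5404, 0.1639, 0.172]
tool_rot: [0.023, 3.136, 0.001]
contact_force: [0.7, 0.5, -0.4]
opening: 0.0342
grip_force: 0.0
```

Emit:
{"op": "jog_arm", "data": {"deltas": [[0.2, [0.241, -0.987, 0], [0, 0, 0.0317]], [0.2, [0.241, -0.987, 0], [0, 0, 0.0317]], [0.2, [0.241, -0.987, 0], [0, 0, 0.0317]], [0.2, [0.241, -0.987, 0], [0, 0, 0.0317]], [0.2, [0.241, -0.987, 0], [0, 0, 0.0317]], [0.2, [0.241, -0.987, 0], [0, 0, 0.0317]], [0.2, [0.241, -0.987, 0], [0, 0, 0.0317]], [0.2, [0.241, -0.987, 0], [0, 0, 0.0317]], [0.2, [0.241, -0.987, 0], [0, 0, 0.0317]], [0.2, [0.241, -0.987, 0], [0, 0, 0.0317]], [0.2, [0.241, -0.987, 0], [0, 0, 0.0317]], [0.2, [0.241, -0.987, 0], [0, 0, 0.0317]]]}}

```text
t: 31.58
tool_pos: [0.6341, -0.2323, 0.1663]
tool_rot: [0.129, -3.135, -0.004]
contact_force: [0.3, 0.7, -0.5]
opening: 0.0341
grip_force: 0.0
```

Emit:
{"op": "jog_arm", "data": {"deltas": [[0.2, [0, 0, -0.1], [0, 0, 0]], [0.2, [0, 0, -0.15], [0, 0, 0]], [0.2, [0, 0, -0.15], [0, 0, 0]], [0.2, [0, 0, -0.15], [0, 0, 0]]]}}

```text
t: 31.92
tool_pos: [0.6335, -0.2289, 0.1064]
tool_rot: [0.135, -3.134, -0.005]
contact_force: [-0.8, 0.7, 1.4]
opening: 0.0342
grip_force: 0.0
```

```bash
python3 - <<'E'
from coup import *
o=ctrl.get_obs(); print(o['tool_pos'],o['opening'],R.from_rotvec(o['tool_rot']).as_matrix().round(3).tolist())
c=cal('wrist'); im=snap('wrist','w15.png')
coupons(im,c,(60,60,400,260),.025)
E
```

```text
[ 0.63350577 -0.22890606  0.10638868] 0.03424509626492872 [[-0.996, -0.086, -0.005], [-0.086, 0.996, 0.003], [0.005, 0.003, -1.0]]
(238, 204, 28, 51) [ 661.2 -228.7] [39.  19.1] 4.2
(167, 202, 29, 43) [ 660.7 -279.2] [32.6 19.2] 4.3
(238, 133, 30, 23) [ 599.7 -233.2] [14.7 19. ] 4.2
```

Emit:
{"op": "jog_arm", "data": {"deltas": [[0.2, [0.006, -0.004, -0.08], [0, 0, 0]], [0.2, [0.006, -0.004, -0.15], [0, 0, 0]], [0.2, [0.006, -0.004, -0.2], [0, 0, 0]], [0.2, [0.006, -0.004, -0.22], [0, 0, 0]], [0.2, [0.006, -0.004, -0.23], [0, 0, 0]], [0.2, [0.006, -0.004, -0.235], [0, 0, 0]], [1, [0.006, -0.004, -0.236], [0, 0, 0]], [1, [0.006, -0.004, -0.236], [0, 0, 0]], [1, [0.006, -0.004, -0.236], [0, 0, 0]], [1, [0.006, -0.004, -0.236], [0, 0, 0]], [1, [0.006, -0.004, -0.236], [0, 0, 0]], [1, [0.006, -0.004, -0.236], [0, 0, 0]]]}}

```text
t: 32.97
tool_pos: [0.6392, -0.2332, 0.0173]
tool_rot: [-0.133, 3.135, -0.002]
contact_force: [-1.0, 2.2, 5.6]
opening: 0.0172
grip_force: 79.5
```

Emit:
{"op": "jog_arm", "data": {"deltas": [[1, [0, 0, 0.04], [0, 0, 0]], [1, [0, 0, 0.12], [0, 0, 0]], [1, [0, 0, 0.2], [0, 0, 0]], [1, [0, 0, 0.28], [0, 0, 0]], [1, [0, 0, 0.36], [0, 0, 0]], [1, [0, 0, 0.4], [0, 0, 0]], [1, [0, 0, 0.4], [0, 0, 0]], [1, [0, 0, 0.4], [0, 0, 0]]]}}

```text
t: 33.63
tool_pos: [0.6379, -0.2331, 0.1761]
tool_rot: [-0.133, 3.137, -0.002]
contact_force: [-0.3, 0.2, -2.7]
opening: 0.0175
grip_force: 78.7
```

Emit:
{"op": "jog_arm", "data": {"deltas": [[1, [-0.2375, 0.9, 0], [0, 0, -0.031]], [1, [-0.2375, 0.9, 0], [0, 0, -0.031]], [1, [-0.2375, 0.9, 0], [0, 0, -0.031]], [1, [-0.2375, 0.9, 0], [0, 0, -0.031]], [1, [-0.2375, 0.9, 0], [0, 0, -0.031]], [1, [-0.2375, 0.9, 0], [0, 0, -0.031]], [1, [-0.2375, 0.9, 0], [0, 0, -0.031]], [1, [-0.2375, 0.9, 0], [0, 0, -0.031]], [1, [-0.2375, 0.9, 0], [0, 0, -0.031]], [1, [-0.2375, 0.9, 0], [0, 0, -0.031]], [1, [-0.2375, 0.9, 0], [0, 0, -0.031]], [1, [-0.2375, 0.9, 0], [0, 0, -0.031]]]}}

```text
t: 34.63
tool_pos: [0.5414, 0.127, 0.1724]
tool_rot: [-0.019, -3.138, 0.002]
contact_force: [-0.8, -0.8, -1.6]
opening: 0.0172
grip_force: 79.2
```

Emit:
{"op": "jog_arm", "data": {"deltas": [[1, [0, 0.12, 0], [0, 0, 0]], [1, [0, 0.228, 0], [0, 0, 0]], [1, [0, 0.228, 0], [0, 0, 0]], [1, [0, 0.228, 0], [0, 0, 0]], [1, [0, 0.228, 0], [0, 0, 0]]]}}

```text
t: 35.05
tool_pos: [0.5426, 0.2172, 0.1736]
tool_rot: [-0.02, -3.14, 0.002]
contact_force: [-0.5, -0.3, -2.5]
opening: 0.0174
grip_force: 79.6
```

```bash
python3 - <<'E'
from coup import *
o=ctrl.get_obs(); print(o['tool_pos'],o['opening'],R.from_rotvec(o['tool_rot']).as_matrix().round(3).tolist())
c=cal('wrist'); im=snap('wrist','w16.png'); cv2.imwrite('pics/w16b.png',cv2.resize(im,(400,300)))
E
```

```text
[0.54262587 0.21716531 0.17359777] 0.01735618710417214 [[-1.0, 0.013, -0.002], [0.013, 1.0, -0.001], [0.002, -0.001, -1.0]]
```

View pics/w16b.png

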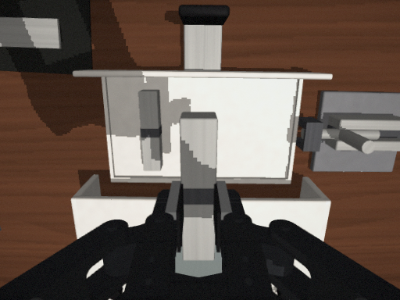

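I've now viewed 16 pictures, which is over the limit of 14, so from here I check only by numbers. The last view showed coupon A flat in the tray and B held level above it. I lower B.

Emit:
{"op": "jog_arm", "data": {"deltas": [[1, [0, 0, -0.08], [0, 0, 0]], [1, [0, 0, -0.16], [0, 0, 0]], [1, [0, 0, -0.24], [0, 0, 0]], [1, [0, 0, -0.3], [0, 0, 0]], [1, [0, 0, -0.33], [0, 0, 0]], [1, [0, 0, -0.345], [0, 0, 0]], [1, [0, 0, -0.352], [0, 0, 0]], [1, [0, 0, -0.352], [0, 0, 0]], [1, [0, 0, -0.352], [0, 0, 0]]]}}

```text
t: 35.85
tool_pos: [0.5442, 0.2185, 0.0359]
tool_rot: [0.02, 3.138, 0.001]
contact_force: [0.3, 0.2, -2.4]
opening: 0.0173
grip_force: 79.6
```

Emit:
{"op": "jog_arm", "data": {"deltas": [[1, [0, 0, -0.01], [0, 0, 0]], [1, [0, 0, -0.017], [0, 0, 0]], [1, [0, 0, -0.017], [0, 0, 0]], [1, [0, 0, -0.017], [0, 0, 0]]]}}

```text
t: 36.18
tool_pos: [0.5438, 0.2188, 0.0283]
tool_rot: [0.019, 3.139, 0.001]
contact_force: [1.9, 0.3, -0.9]
opening: 0.0172
grip_force: 80.0
```

Emit:
{"op": "jog_arm", "data": {"deltas": [[1, [0, 0, -0.003], [0, 0, 0]], [0.2, [0, 0, -0.003], [0, 0, 0]], [0.2, [0, 0, -0.003], [0, 0, 0]], [0.2, [0, 0, -0.003], [0, 0, 0]], [0.2, [0, 0, 0.06], [0, 0, 0]], [0.2, [0, 0, 0.14], [0, 0, 0]], [0.2, [0, 0, 0.22], [0, 0, 0]], [0.2, [0, 0, 0.3], [0, 0, 0]], [0.2, [0, 0, 0.36], [0, 0, 0]], [0.2, [0, 0, 0.36], [0, 0, 0]], [0.2, [0, 0, 0.36], [0, 0, 0]]]}}

```text
t: 37.1
tool_pos: [0.5437, 0.2188, 0.1732]
tool_rot: [0.019, 3.138, 0.002]
contact_force: [-0.6, -0.3, -0.8]
opening: 0.0341
grip_force: 0.0
```

Emit:
{"op": "jog_arm", "data": {"deltas": [[0.2, [0.2225, -0.9, 0], [0, 0, 0.027]], [0.2, [0.2225, -0.9, 0], [0, 0, 0.027]], [0.2, [0.2225, -0.9, 0], [0, 0, 0.027]], [0.2, [0.2225, -0.9, 0], [0, 0, 0.027]], [0.2, [0.2225, -0.9, 0], [0, 0, 0.027]], [0.2, [0.2225, -0.9, 0], [0, 0, 0.027]], [0.2, [0.2225, -0.9, 0], [0, 0, 0.027]], [0.2, [0.2225, -0.9, 0], [0, 0, 0.027]], [0.2, [0.2225, -0.9, 0], [0, 0, 0.027]], [0.2, [0.2225, -0.9, 0], [0, 0, 0.027]], [0.2, [0.2225, -0.9, 0], [0, 0, 0.027]], [0.2, [0.2225, -0.9, 0], [0, 0, 0.027]]]}}

```text
t: 38.1
tool_pos: [0.6305, -0.1409, 0.1689]
tool_rot: [0.113, -3.136, -0.003]
contact_force: [-0.3, 0.7, -0.5]
opening: 0.0339
grip_force: 0.0
```

Emit:
{"op": "jog_arm", "data": {"deltas": [[0.2, [0, -0.1, 0], [0, 0, 0]], [0.2, [0, -0.2, 0], [0, 0, 0]], [0.2, [0, -0.3, 0], [0, 0, 0]], [0.2, [0, -0.35, -0.08], [0, 0, 0]], [0.2, [0, -0.35, -0.15], [0, 0, 0]], [0.2, [0, -0.35, -0.15], [0, 0, 0]], [0.2, [0, -0.35, -0.15], [0, 0, 0]]]}}

```text
t: 38.68
tool_pos: [0.6299, -0.2789, 0.108]
tool_rot: [0.116, -3.134, -0.006]
contact_force: [-0.5, 0.8, -0.2]
opening: 0.0341
grip_force: 0.0
```

```bash
python3 - <<'E'
from coup import *
o=ctrl.get_obs(); print(o['tool_pos'],o['opening'],R.from_rotvec(o['tool_rot']).as_matrix().round(3).tolist())
c=cal('wrist'); im=snap('wrist','w17.png')
coupons(im,c,(100,60,400,270),.025)
E
```

```text
[ 0.62990823 -0.27887938  0.10796135] 0.03408860186746479 [[-0.997, -0.074, -0.006], [-0.074, 0.997, 0.004], [0.005, 0.004, -1.0]]
(237, 204, 28, 51) [ 658.3 -279.5] [39.2 19.8] 4.2
(236, 133, 29, 23) [ 596.4 -284.3] [14.8 18.7] 4.2
(269, 118, 121, 80) [ 602.7 -230.2] [53.2 80.8] 7.2
```

Emit:
{"op": "jog_arm", "data": {"deltas": [[0.2, [0.004, -0.003, -0.08], [0, 0, 0]], [0.2, [0.004, -0.003, -0.15], [0, 0, 0]], [0.2, [0.004, -0.003, -0.2], [0, 0, 0]], [0.2, [0.004, -0.003, -0.23], [0, 0, 0]], [0.2, [0.004, -0.003, -0.238], [0, 0, 0]], [0.2, [0.004, -0.003, -0.238], [0, 0, 0]], [0.2, [0.004, -0.003, -0.238], [0, 0, 0]], [0.2, [0.004, -0.003, -0.238], [0, 0, 0]]]}}

```text
t: 39.4
tool_pos: [0.6349, -0.2834, 0.0187]
tool_rot: [-0.114, 3.136, -0.004]
contact_force: [0.1, -0.4, 0.1]
opening: 0.0341
grip_force: 0.0
```

Correct (x -2 mm, y +2 mm, z -8 mm), close, lift.

Emit:
{"op": "jog_arm", "data": {"deltas": [[0.2, [-0.004, 0.004, -0.01], [0, 0, 0]], [0.2, [-0.004, 0.004, -0.021], [0, 0, 0]], [0.2, [-0.004, 0.004, -0.021], [0, 0, 0]], [1, [-0.004, 0.004, -0.021], [0, 0, 0]], [1, [-0.004, 0.004, -0.021], [0, 0, 0]], [1, [-0.004, 0.004, -0.021], [0, 0, 0]], [1, [-0.004, 0.004, -0.021], [0, 0, 0]], [1, [-0.004, 0.004, -0.021], [0, 0, 0]], [1, [-0.004, 0.004, -0.021], [0, 0, 0]]]}}

```text
t: 40.15
tool_pos: [0.6316, -0.2812, 0.0075]
tool_rot: [0.114, -3.139, -0.0]
contact_force: [0.3, -0.1, 0.2]
opening: 0.0179
grip_force: 80.6
```

Emit:
{"op": "jog_arm", "data": {"deltas": [[1, [0, 0, 0.04], [0, 0, 0]], [1, [0, 0, 0.12], [0, 0, 0]], [1, [0, 0, 0.2], [0, 0, 0]], [1, [0, 0, 0.28], [0, 0, 0]], [1, [0, 0, 0.36], [0, 0, 0]], [1, [0, 0, 0.4], [0, 0, 0]], [1, [0, 0, 0.4], [0, 0, 0]], [1, [0, 0, 0.4], [0, 0, 0]]]}}

```text
t: 40.82
tool_pos: [0.6321, -0.2814, 0.1692]
tool_rot: [-0.114, 3.137, -0.002]
contact_force: [0.4, 0.3, -3.4]
opening: 0.0182
grip_force: 80.3
```

Emit:
{"op": "jog_arm", "data": {"deltas": [[1, [-0.231, 0.9, 0], [0, 0, -0.027]], [1, [-0.231, 0.9, 0], [0, 0, -0.027]], [1, [-0.231, 0.9, 0], [0, 0, -0.027]], [1, [-0.231, 0.9, 0], [0, 0, -0.027]], [1, [-0.231, 0.9, 0], [0, 0, -0.027]], [1, [-0.231, 0.9, 0], [0, 0, -0.027]], [1, [-0.231, 0.9, 0], [0, 0, -0.027]], [1, [-0.231, 0.9, 0], [0, 0, -0.027]], [1, [-0.231, 0.9, 0], [0, 0, -0.027]], [1, [-0.231, 0.9, 0], [0, 0, -0.027]], [1, [-0.231, 0.9, 0], [0, 0, -0.027]], [1, [-0.231, 0.9, 0], [0, 0, -0.027]]]}}

```text
t: 41.82
tool_pos: [0.538, 0.0787, 0.1653]
tool_rot: [-0.018, -3.138, 0.001]
contact_force: [0.1, -0.3, -2.3]
opening: 0.0179
grip_force: 80.4
```

Emit:
{"op": "jog_arm", "data": {"deltas": [[1, [0, 0.1, 0], [0, 0, 0]], [1, [0, 0.2, 0], [0, 0, 0]], [1, [0, 0.3, 0], [0, 0, 0]], [1, [0, 0.4, 0], [0, 0, 0]], [1, [0, 0.487, 0], [0, 0, 0]], [1, [0, 0.487, 0], [0, 0, 0]], [1, [0, 0.487, 0], [0, 0, 0]], [1, [0, 0.487, 0], [0, 0, 0]], [1, [0, 0.487, 0], [0, 0, 0]]]}}

```text
t: 42.57
tool_pos: [0.5395, 0.2718, 0.1667]
tool_rot: [-0.023, -3.14, 0.001]
contact_force: [0.1, 0.1, -3.2]
opening: 0.0178
grip_force: 80.7
```

Emit:
{"op": "jog_arm", "data": {"deltas": [[1, [0, 0, -0.08], [0, 0, 0]], [1, [0, 0, -0.16], [0, 0, 0]], [1, [0, 0, -0.24], [0, 0, 0]], [1, [0, 0, -0.3], [0, 0, 0]], [1, [0, 0, -0.33], [0, 0, 0]], [1, [0, 0, -0.34], [0, 0, 0]], [1, [0, 0, -0.345], [0, 0, 0]], [1, [0, 0, -0.345], [0, 0, 0]], [1, [0, 0, -0.345], [0, 0, 0]]]}}

```text
t: 43.32
tool_pos: [0.541, 0.274, 0.0318]
tool_rot: [0.02, 3.138, 0.002]
contact_force: [0.7, -0.1, -2.4]
opening: 0.0182
grip_force: 80.6
```

Emit:
{"op": "jog_arm", "data": {"deltas": [[1, [0, 0, -0.015], [0, 0, 0]], [1, [0, 0, -0.025], [0, 0, 0]], [1, [0, 0, -0.029], [0, 0, 0]], [1, [0, 0, -0.029], [0, 0, 0]], [1, [0, 0, -0.029], [0, 0, 0]]]}}

```text
t: 43.73
tool_pos: [0.5397, 0.2738, 0.0184]
tool_rot: [0.019, 3.141, 0.0]
contact_force: [0.5, -0.7, 0.9]
opening: 0.0182
grip_force: 81.0
```

Emit:
{"op": "jog_arm", "data": {"deltas": [[0.2, [0, 0, 0], [0, 0, 0]], [0.2, [0, 0, 0], [0, 0, 0]], [0.2, [0, 0, 0], [0, 0, 0]], [0.2, [0, 0, 0.06], [0, 0, 0]], [0.2, [0, 0, 0.14], [0, 0, 0]], [0.2, [0, 0, 0.24], [0, 0, 0]], [0.2, [0, 0, 0.34], [0, 0, 0]], [0.2, [0, -0.05, 0.44], [0, 0, 0]], [0.2, [-0.03, -0.15, 0.54], [0, 0, 0]], [0.2, [-0.06, -0.25, 0.62], [0, 0, 0]], [0.2, [-0.1, -0.34, 0.7], [0, 0, 0]], [0.2, [-0.1, -0.43, 0.8], [0, 0, 0]]]}}

```text
t: 44.73
tool_pos: [0.5037, 0.1355, 0.3038]
tool_rot: [-0.018, -3.141, 0.0]
contact_force: [2.2, 1.3, -0.4]
opening: 0.0341
grip_force: 0.0
```

Emit:
{"op": "jog_arm", "data": {"deltas": [[0.2, [0, 0, 0], [0, 0, 0]], [0.2, [0, 0, 0], [0, 0, 0]], [0.2, [0, 0, 0], [0, 0, 0]]]}}

```text
t: 44.98
tool_pos: [0.505, 0.1366, 0.3025]
tool_rot: [-0.02, -3.142, -0.001]
contact_force: [-0.2, 0.7, -1.3]
opening: 0.0342
grip_force: 0.0
```

```bash
python3 - <<'E'
from h import *
o=ctrl.get_obs(); print(o['tool_pos'],o['t'])
c=cal('wrist'); im=snap('wrist','w20.png'); snap('top','t20.png'); snap('scene','s20.png')
hsv=cv2.cvtColor(im,cv2.COLOR_BGR2HSV);V,S=hsv[...,2].astype(int),hsv[...,1]
e=lambda x,y,z:[.605+x*.99992+y*.0125,.2175-.0125*x+y,z]
# rectified tray floor map, 1mm/px
def rectify(z,pts,w,h):
    uv=proj('wrist',[list(p[:2])+[z] for p in pts],c); k=cv2.getPerspectiveTransform(uv.astype(np.float32),np.float32([[0,0],[w,0],[w,h],[0,h]])); return cv2.warpPerspective(im,k,(w,h))
q=[e(-.125,.106,0),e(-.125,-.106,0),e(-.005,-.106,0),e(-.005,.106,0)]
r=cv2.cvtColor(rectify(.036,q,212,120),cv2.COLOR_BGR2GRAY); print('tray', proj('wrist',[p[:2]+[.036] for p in q],c).round().tolist())
for row in(30,45,60,75,90): print(row,r[row,::4].tolist())
for nm,mask,z,box in(('steel',(V>120)&(S<60),.013,None),('mat',(V<60)|((V>120)&(S<60)),.004,None)):
    bb=proj('wrist',[[.36,-.14,0],[.49,.11,0],[.36,.11,0],[.49,-.14,0]],c); x0,y0=np.maximum(bb.min(0).astype(int),0);x1,y1=bb.max(0).astype(int)
    m=np.zeros(V.shape,np.uint8); m[y0:y1,x0:x1]=mask[y0:y1,x0:x1]
    for cn in cv2.findContours(m,cv2.RETR_EXTERNAL,cv2.CHAIN_APPROX_NONE)[0]:
        if cv2.contourArea(cn)>400:
            P=onz('wrist',cn.reshape(-1,2),z,c)[:,:2]*1000; print(nm,cv2.boundingRect(cn),cv2.minAreaRect(P.astype(np.float32)))
E
```

```text
[0.50504781 0.13656376 0.30251503] 44.9833
tray [[411.0, 123.0], [234.0, 122.0], [236.0, 216.0], [398.0, 216.0]]
30 [69, 238, 144, 239, 239, 240, 239, 240, 240, 240, 240, 197, 196, 198, 196, 190, 68, 145, 148, 239, 239, 240, 240, 240, 222, 201, 196, 196, 197, 105, 150, 190, 239, 239, 240, 239, 239, 240, 189, 196, 194, 190, 192, 127, 150, 239, 240, 239, 239, 239, 239, 239, 230]
45 [35, 146, 130, 216, 239, 239, 239, 239, 239, 240, 237, 197, 196, 198, 200, 188, 69, 144, 147, 238, 239, 239, 240, 240, 228, 201, 198, 196, 197, 130, 133, 149, 240, 240, 239, 239, 240, 238, 193, 195, 194, 190, 193, 125, 150, 238, 237, 238, 238, 238, 238, 237, 230]
60 [63, 144, 134, 154, 240, 239, 240, 238, 237, 238, 219, 88, 88, 87, 87, 86, 29, 131, 149, 237, 238, 239, 240, 239, 126, 89, 89, 88, 85, 68, 108, 159, 239, 239, 239, 240, 239, 238, 96, 86, 85, 89, 85, 93, 150, 237, 236, 237, 236, 237, 237, 236, 233]
75 [41, 231, 135, 238, 238, 239, 240, 239, 239, 239, 237, 199, 198, 195, 197, 182, 68, 145, 148, 238, 238, 238, 238, 237, 199, 199, 197, 192, 197, 117, 135, 148, 237, 237, 237, 237, 238, 238, 195, 194, 193, 191, 193, 118, 152, 236, 236, 237, 236, 235, 234, 235, 235]
90 [69, 237, 150, 238, 238, 237, 238, 239, 239, 237, 238, 197, 196, 192, 195, 180, 70, 145, 146, 238, 237, 239, 240, 239, 219, 196, 196, 191, 193, 135, 133, 161, 239, 240, 238, 239, 237, 236, 199, 193, 192, 188, 190, 112, 156, 235, 234, 234, 236, 234, 233, 234, 233]
steel (168, 71, 30, 27) ((433.6622009277344, 50.15393829345703), (35.256187438964844, 30.132062911987305), 86.69290161132812)
mat (46, 19, 187, 112) ((424.48101806640625, -5.7408599853515625), (231.9951171875, 133.5636444091797), 88.23565673828125)
```

The rectified tray shows three coupons at y ≈ +54, 0 and -56 mm with the bead at mid-row, so they are flat and centred. Next I check the blade, bolt and bystanders.

```bash
python3 - <<'E'
from h import *
c=cal('wrist'); im=cv2.imread('pics/w20.png'); t0=cv2.imread('pics/top0.png'); t=cv2.imread('pics/t20.png')
def rmap(img,n,cc,z):
    X=[(.49,.11),(.49,-.14),(.36,-.14),(.36,.11)]
    uv=proj(n,[list(p)+[z] for p in X],cc); return cv2.warpPerspective(img,cv2.getPerspectiveTransform(uv.astype(np.float32),np.float32([[0,0],[250,0],[250,130],[0,130]])),(250,130))
for n,img,cc in(('wrist',im,c),('top',t,None),('top0',t0,None)):
    g=cv2.cvtColor(rmap(img,'top' if n[0]=='t' else n,cc,.015),cv2.COLOR_BGR2GRAY)
    print(n)
    for r in range(5,130,10): print(490-r,' '.join('%3d'%v for v in g[r,::8]))
s0=cv2.imread('pics/scene0.png'); s=cv2.imread('pics/s20.png')
for nm,P in(('ring',[.3685,.381,.008]),('hang',[.315,-.418,.012])):
    for n,a,b in(('scene',s0,s),('top',t0,t)):
        u,v=proj(n,[P])[0].astype(int); d=cv2.absdiff(a[v-14:v+14,u-14:u+14],b[v-14:v+14,u-14:u+14]); print(nm,n,(u,v),d.mean().round(1),d.max())
E
```

```text
wrist
485  54  68  67  68  68  68  68  69  69  70  40  43  43  40  42  42  60  69  68  69  64  53  43  42  54  66  67  66  66  65  66  64
475 130 134 117  31  31  33  36  39  40  39  41  36  39  38  41  43  43  40  43  44  43  45  42  41  43  69  69  69  69  68  68  66
465  63  62  37  20  22  23  22  21  25  19  24  23  22  19  18  18  22  22  20  23  28  33  35  37  43  43  68  69  68  65  65  66
455  70  70  34  23  17  31  21  23  22  23  20  21  25  24  22  20  21  18  21  18  22  20  19  19  19  19  29  34  32  64  64  67
445  73  73  37  34  36  37 181 181 117  99  90  72  48  34  27  42  97  85  15  20  20  20  19  17  20  19  25  31  34  63  63  63
435  72  72  37  36  36  38 182 178 181 113 108 107 108 108 108 108 108 109  16  12  15  17  16  15  13  12  15  22  37  63  62  61
425  71  72  35  34  35  52 180 180 179 178 111 112 111 110 111 103 108  99  15  16  19  19  17  12  15   6  15  23  54  69  68  69
415  66  55  33  35  34  35  36  35  34  52  55  74  88 102 107  98 108  88  15  16  17  15  19  18  13  14  14  22  59  65  64  65
405  66  53  32  34  31  35  35  35  3
[... 3550 characters left out ...]
  32  32  33  32  33  34  33  33  33  33  32  32  31  32  31  33  32  32  31  31  33  31  32  31  31  32  52  56  55
385  59  54  47  40  41  42  41  42  38  35  33  33  33  35  31  31  31  30  30  32  32  33  33  32  32  31  31  31  32  56  61  60
375  60  59  57  59  58  60  61  60  60  61  60  61  59  60  57  58  57  55  55  54  50  45  43  41  39  40  39  35  37  56  59  59
365  63  62  62  61  62  61  62  61  60  62  60  60  60  60  59  59  60  60  59  60  61  60  61  60  61  61  60  60  60  61  61  61
ring scene (np.int64(399), np.int64(244)) 1.3 6
ring top (np.int64(144), np.int64(230)) 1.3 6
hang scene (np.int64(188), np.int64(151)) 1.2 6
hang top (np.int64(376), np.int64(244)) 1.7 5
```

```bash
python3 -c "
from h import *
print(ctrl.finish_job())"
```

```text
the job is handed in; nothing more can be done
None
```

I handed the job in at about 45 s with the tray out, bolt home, lid open past upright, all three coupons flat side by side in the tray and the blade back lengthwise on its mat. The verdict is not known (`finish_job` returned `None`), I judged bolt travel and lid angle from the hard stop and the pictures, I did not re-check the jar, and I viewed 16 pictures, 2 over the limit of 14.

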